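# Put the spot-test reagents back in their own cups

## Task

The spot-test station has been put away wrongly: on the white carrier rail two dropper bottles stand in each other's cups, and the third bottle and the bench timer were left on the bench. Stand each bottle, right down on the floor of the cup that has the colour of its cap (red, white, black), and set the timer flat and face up in the square tray with the corner brackets. Keep the bottles upright all the time so that nothing leaks, and do not shift the agar plate that lies beside the right end of the rail.

Things in the scene. Friction and masses are not known exactly. Their poses are not given: they have to be found in the camera images.
- rail: Fixed white carrier rail, 96 x 372 mm, with the three cups and the timer tray side by side, 90 mm apart, in an order that changes. Origin: centre of its underside, on the bench; y along the rail, z up. The holders' undersides are 6 mm above the bench. In front of its left half (x under 0.45, y from 0 to 0.25) is a desk phone, up to 0.16 m high; right of it, in front of the rail, the bench is free.
- cup_red: Fixed open round cup of red plastic on a grey 84 mm square foot plate. Origin: centre of its underside, z up, axes parallel to the rail's. Cup floor 4 mm above the origin, rim 26 mm; inside diameter 40 mm up to 14 mm, flaring to 52 mm at the rim (60 mm outside). For the bottle with the red cap; empty at the start.
- cup_white: Cup of the same shape and size, of white plastic, for the bottle with the white cap. At the start the bottle with the black cap stands in it.
- cup_black: Cup of the same shape and size, of black plastic, for the bottle with the black cap. At the start the bottle with the white cap stands in it.
- timer_tray: Fixed square tray: grey 84 mm foot plate, black 70 mm rubber pad, two black outward-leaning brackets at each corner. Origin: centre of its underside, z up, axes parallel to the rail's. Pad top 4 mm above the origin, bracket tops 11 mm; clear width between brackets 72 mm at the pad, 79 mm at their tops. A finger gap 40 mm wide in the middle of each side.
- bottle_red: Loose dropper bottle, white plastic body, red cap. Round body 31 mm in diameter, 60 mm high; above it the cap with its nozzle, at most 18 mm across, up to 88 mm. About 35 g. Origin: centre of its underside; z along the bottle, up. Starts on the bench. Grip it across the body, 40 to 60 mm above the underside.
- bottle_white: Loose dropper bottle, brown body, white cap, same shape and size and origin as the red-capped one. Starts in the black cup.
- bottle_black: Loose dropper bottle, brown body, black (very dark blue) cap, same shape and size and origin as the red-capped one. Starts in the white cup.
- timer: Loose cream-coloured bench timer, square, 64 x 64 mm, 20 mm high (18 mm at its edges), about 70 g, lying face up on the bench. Origin: centre of its underside; x and y square to its sides, z up. It may lie in the tray any way round that fits the square.
- plate: Bystander: loose agar plate with lid, red, 93 mm in diameter, 16 mm high, flat on the bench beside the right end of the rail. Origin: centre of its underside.
Mind the look-alikes: they are no part of the job. What is shaped like the bottle_red but orange is not meant.

How it is judged (in metres and radians):
At the end, for the whole second after the job is handed in: Each bottle stands in the cup of its cap's colour: within 8 mm of the cup's centre, 3 mm of its floor, 0.1 rad of upright. The timer lies in its tray: within 8 mm of the centre, 3 mm of the pad, level within 0.08 rad, square within 0.25 rad. All released and at rest (horizontal distance between bottle_red and cup_red below 0.008 m and z of bottle_red in the frame of cup_red between 0.001 and 0.007 m and angle between each of bottle_red, bottle_white, bottle_black's own z axis and vertical below 0.1 rad and linear speed of each of bottle_red, bottle_white, bottle_black, timer below 0.02 m/s and angular speed of each of bottle_red, bottle_white, bottle_black, timer below 0.2 rad/s and horizontal distance between bottle_white and cup_white below 0.008 m and z of bottle_white in the frame of cup_white between 0.001 and 0.007 m and horizontal distance between bottle_black and cup_black below 0.008 m and z of bottle_black in the frame of cup_black between 0.001 and 0.007 m and horizontal distance between timer and timer_tray below 0.008 m and z of timer in the frame of timer_tray between 0.001 and 0.007 m and angle between timer's own z axis and vertical below 0.08 rad and (angle between the x axis of timer and the x axis of timer_tray, either way round below 0.25 rad or angle between the x axis of timer and the y axis of timer_tray, either way round below 0.25 rad)); the robot touches nothing.
It fails at once if the red-capped bottle is tipped by more than 0.6 rad (angle between bottle_red's own z axis and vertical above 0.6 rad).
It fails at once if the white-capped bottle is tipped by more than 0.6 rad (angle between bottle_white's own z axis and vertical above 0.6 rad).
It fails at once if the black-capped bottle is tipped by more than 0.6 rad (angle between bottle_black's own z axis and vertical above 0.6 rad).
It fails at once if the agar plate is shifted by more than 20 mm (distance of plate from where it was at the start of the episode above 0.02 m).
It also fails if it takes over 118 s, if anything falls off the work surface, if the arm or the gripper's body presses on something with over 40 N, if the wrist force passes 120 N, or if a joint passes its speed limit or range.

## Robot

A 6-joint arm with a two-finger parallel gripper is mounted at the origin on the work surface; the furniture and walls round the work are solid. World frame = base frame: x ahead of the robot, y to its left, z up, the work surface at z = 0. Lengths are in mm, angles in rad, forces in N, time in s.
With the tool pointing down it reaches from about 300 to 875 mm from the base axis. Payload 6.4 kg.
Tool frame: the origin (TCP) lies midway between the tips of the shut fingers; the grasp point (between the pads) lies 19 mm behind it; z points along the fingers, y is the direction in which the jaws open and shut (so a half turn about z gives the same grasp; the last joint's range is limited). The gripper opens to 88 mm and grips with 3 to 60 N. Pads are 18 mm wide; open, the fingers measure 123 mm over their backs; the gripper's body (75 mm by 187 mm) begins 45 mm behind the grasp point.
Start: joints at [0.914, 0.181, 1.607, -0, 1.354, -0.206], TCP at [250.51, 517.577, 238.714] pointing down, gripper open.
Joint ranges: [-2.99, 2.99], [-0.89, 2.07], [0.3, 2.58], [-1.14, 4.28], [0, 2.63], [-3.12, 3.12]. Speed limits (rad/s): [2.57, 2.57, 3.01, 3.14, 3.14, 3.14].

## Interface

Orientations are given as a unit quaternion [x, y, z, w].
In Python, from cell import r gives the robot as it stands.
- The arm moves only by the shell command python3 -m inch 'ROWS' [FORCE]. ROWS is JSON, a list of rows, each a list of 3 entries, a list of its own where there are three numbers: the opening, from 0 (shut) to 1 (fully open), then the shift along the tool's x, y, z in m, then the turn about the tool's z in degrees. In form: [[gripper, [x, y, z], turn], ...]. A call has 1 to 10 rows; each row is the pose to reach, as a shift and turn from the pose commanded when the call began, along the tool's axes at that moment; what a row does not reach only later rows make up. A row lasts 1/12 s, in which the tool goes at most 41.7 mm and 7.16 degrees, less where a joint would pass 70% of its speed; a pose out of reach is approached as far as the arm can. A call with a gripper value outside its range is refused whole. The fingers move at their own pace and stop on an object; FORCE is the grip in N (left out, the last holds). Time passes only in rows, so rows that repeat a pose let the fingers close. It gives the time, the measured TCP pose, the force and the opening at its end, in the units of the state.
- r.state(): the state, without advancing time (a new reading comes with each control period).
- r.grab_frame(name): name is "scene" or "top" or "wrist"; returns the picture (400x640x3 uint8, blue, green, red); there is no depth.
- r.get_calibration(name): a dict with "intrinsics" (3x3 intrinsics, pixels), "camera_from_world" (4x4, takes a point from world to camera coordinates); the wrist camera has in their place "mount" (4x4, takes a point from camera to tool coordinates, whose origin is the TCP and whose axes are the flange's). Camera axes: x right, y up, looking along -z (the intrinsics and any distortion apply to the point x, -y, -z); pixel columns grow to the right and rows downward; lengths in mm; the calibration is good to about 2 mm. A picture is of the moment at which its call begins: read the wrist's pose just before it. get_calibration takes no time and is no camera call.
- r.hand_in(): hands the job in, once; it reports no verdict.
The state is a dict: "clock": time; "joint_pos": joint angles; "qvel": joint speeds; "joint_efforts": joint torques, N m; "tcp_pos": TCP position; "eef_rot": TCP orientation; "ft_force": force on the tool from outside, world axes, zero at the start; "torque": the same for the moment, N m; "grip_width": finger opening in mm.
Only numpy, scipy, OpenCV 4.12 (cv2) and the standard library are available. Lean on these libraries where they do the work, as an engineer would, in place of code of your own. Each camera call takes 0.05 s, during which the arm holds its last target.

## Working session

There is one attempt and no reset: what is moved stays moved. The work goes in short steps, Python scripts to look and compute and a shell command to move; the robot and the scene stay as the last step left them, time stands still between calls to the robot, and variables do not carry over. Pictures are saved under pics/ and viewed, and the job is handed in when it is done.

```bash
ls; mkdir -p pics; python3 - <<'E'
from cell import r
import cv2,json
print(r.state())
for n in("scene","top","wrist"):
    cv2.imwrite(f"pics/{n}0.png",r.grab_frame(n)); print(n,{k:v.tolist() if hasattr(v,'tolist') else v for k,v in r.get_calibration(n).items()})
E
```

```text
pics
{'clock': 0.0, 'joint_pos': array([ 9.13691962e-01,  1.81515144e-01,  1.60794562e+00,  2.37798669e-05,
        1.35379641e+00, -2.06261031e-01]), 'qvel': array([-2.09288132e-05,  7.63922708e-04,  5.37039477e-04,  1.11501875e-03,
        4.55692099e-04, -9.72742046e-04]), 'joint_efforts': array([ 1.09694021e-03, -4.33866298e+01, -3.41854298e+01,  7.02623860e-02,
        3.84803640e-02, -1.52201897e-04]), 'tcp_pos': array([250.1843777 , 517.15856281, 237.85484369]), 'eef_rot': array([ 2.23519808e-01,  9.74699032e-01, -7.51056666e-04, -3.58762669e-04]), 'ft_force': array([ 1.15870548, -0.37549484, -0.19684265]), 'torque': array([-0.02562103, -0.04584484, -0.0324172 ]), 'grip_width': 88.02511356275647}
scene {'intrinsics': [[480.1841359811263, 0.0, 317.6184218214582], [0.0, 480.1841359811263, 193.93414094868305], [0.0, 0.0, 1.0]], 'camera_from_world': [[0.7536837500030762, -0.6571963579393483, 0.007331581859092677, -436.05950095478204], [0.2712086883273846, 0.3211490613563426, 0.9073638342835137, -171.23287344287408], [-0.5986707378493124, -0.6818769885405991, 0.4202821910832812, -8
[... 203 characters left out ...]
9888495678995, -0.9999473389280478, 0.006704342136305833, -79.66290578772175], [0.9952747575949061, -0.007084299017162491, 0.0968399173989543, -518.0164174435708], [-0.09678732214068934, 0.007425097854665754, 0.9952773895727177, -1083.0977317245115], [0.0, 0.0, 0.0, 1.0]]}
wrist {'intrinsics': [[329.50987578417966, 0.0, 322.5376176941158], [0.0, 329.50987578417966, 203.51281377037972], [0.0, 0.0, 1.0]], 'mount': [[0.0011168968485517012, 0.9670523250459581, 0.2545752406748044, 64.42904962080515], [0.9999990307927672, -0.0012917106186995475, 0.0005195163155002845, -0.3344822166497785], [0.0008312370024414937, 0.2545744136925046, -0.9670528304793702, -146.93276191966314], [0.0, 0.0, 0.0, 1.0]]}
```

View pics/scene0.png

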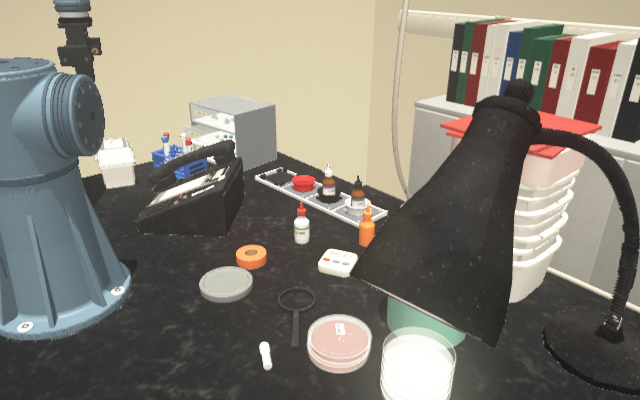

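View pics/top0.png

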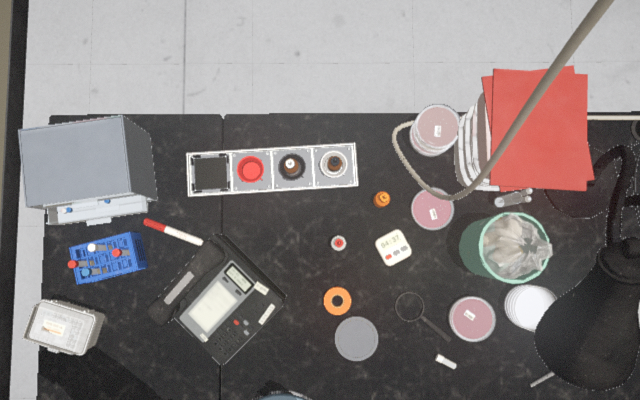

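View pics/wrist0.png

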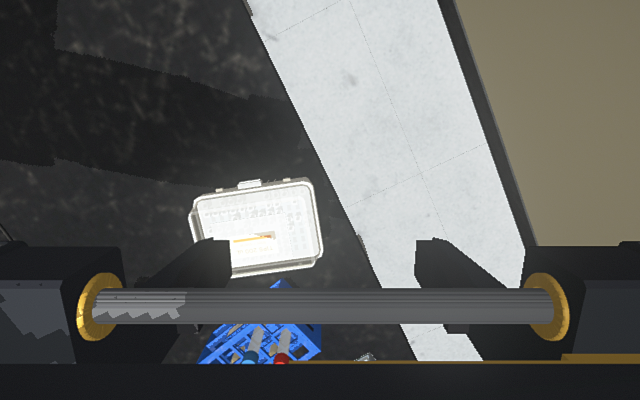

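```bash
cat > h.py <<'E'
import numpy as np, cv2
from cell import r
from scipy.spatial.transform import Rotation as R
def ray(name,px,st=None):
    c=r.get_calibration(name); K=np.array(c["intrinsics"])
    d=np.linalg.inv(K)@[px[0],px[1],1.]; d=d*[1,-1,-1]
    if name=="wrist":
        M=np.array(c["mount"]); T=np.eye(4); T[:3,:3]=R.from_quat(st["eef_rot"]).as_matrix(); T[:3,3]=st["tcp_pos"]
        W=T@M
    else: W=np.linalg.inv(np.array(c["camera_from_world"]))
    return W[:3,3],W[:3,:3]@d
def onz(name,px,z,st=None):
    o,d=ray(name,px,st); return o+d*(z-o[2])/d[2]
def proj(name,P,st=None):
    c=r.get_calibration(name); K=np.array(c["intrinsics"])
    if name=="wrist":
        M=np.array(c["mount"]); T=np.eye(4); T[:3,:3]=R.from_quat(st["eef_rot"]).as_matrix(); T[:3,3]=st["tcp_pos"]
        C=np.linalg.inv(T@M)
    else: C=np.array(c["camera_from_world"])
    p=(C@np.append(P,1))[:3]*[1,-1,-1]; q=K@p; return q[:2]/q[2]
def cross(a,pa,b,pb,st=None):
    (o1,d1),(o2,d2)=ray(a,pa,st),ray(b,pb,st)
    A=np.stack([d1,-d2],1); t=np.linalg.lstsq(A,o2-o1,rcond=None)[0]
    p,q=o1+d1*t[0],o2+d2*t[1]; return (p+q)/2,np.linalg.norm(p-q)
def crop(name,img,x0,y0,x1,y1,k):
    cv2.imwrite(f"pics/{name}.png",cv2.resize(img[y0:y1,x0:x1],None,fx=k,fy=k,interpolation=cv2.INTER_CUBIC))
E
python3 - <<'E'
from h import *
t=cv2.imread("pics/top0.png");s=cv2.imread("pics/scene0.png")
crop("topz",t,180,130,470,280,2.7);crop("scenez",s,240,150,420,290,4.2)
for n in("top","scene"): print(n,ray(n,(320,200))[0])
E
```

```text
top [ 410.11956334  -75.28638721 1128.68143754]
scene [-117.30140176 -792.41277304  504.23946132]
```

View pics/topz.png

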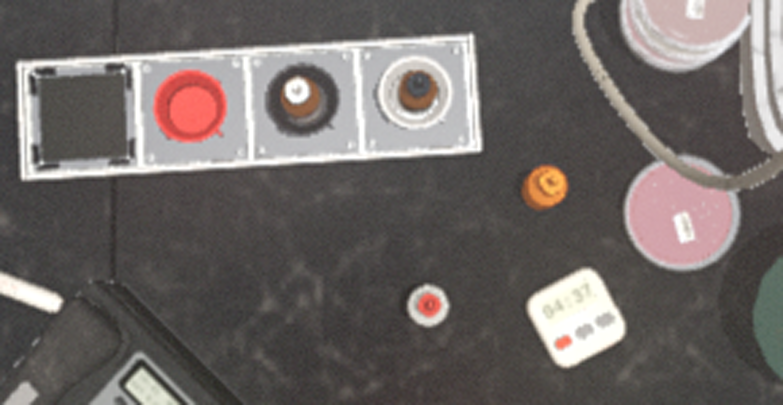

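View pics/scenez.png

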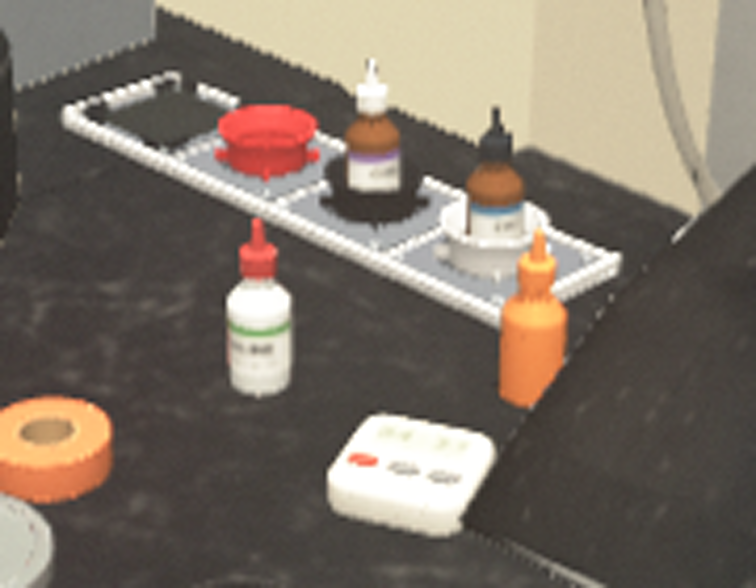

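```bash
python3 - <<'E'
from h import *
t=cv2.imread("pics/top0.png");s=cv2.imread("pics/scene0.png")
np.set_printoptions(precision=1,suppress=True)
hsv=cv2.cvtColor(t,cv2.COLOR_BGR2HSV)
def blob(mask,x0,y0,x1,y1):
    m=np.zeros_like(mask);m[y0:y1,x0:x1]=mask[y0:y1,x0:x1]
    c=max(cv2.findContours(m,0,1)[0],key=cv2.contourArea);return c
H,S,V=cv2.split(hsv)
# rail: bright outline
m=((V>170)).astype(np.uint8)*255
c=blob(m,180,135,362,200);rr=cv2.minAreaRect(c);print("rail",rr)
for p in cv2.boxPoints(rr): print(p,onz("top",p,10))
print("rail ctr",onz("top",rr[0],10))
red=(((H<8)|(H>172))&(S>130)&(V>80)).astype(np.uint8)*255
c=blob(red,232,150,268,190);print("redcup",cv2.minEnclosingCircle(c)[0],onz("top",cv2.minEnclosingCircle(c)[0],32))
c=blob(red,325,230,350,255);p=cv2.minEnclosingCircle(c);print("redcap",p,onz("top",p[0],75))
m=((V>150)).astype(np.uint8)*255
c=blob(m,325,230,350,255);p=cv2.minEnclosingCircle(c);print("redbody",p,onz("top",p[0],52))
m=((V>130)&(H<45)).astype(np.uint8)*255
c=blob(m,370,225,416,270);p=cv2.minAreaRect(c);print("timer",p,onz("top",p[0],18))
b=cv2.boxPoints(p)
for q in b: print(onz("top",q,18))
m=((S>50)&((H>160)|(H<8))&(V>90)).astype(np.uint8)*255
c=blob(m,405,185,462,235);p=cv2.minEnclosingCircle(c);print("plate",p,onz("top",p[0],16))
print("orange",onz("top",(382,199),60))
E
```

```text
rail ((271.3880615234375, 169.07200622558594), (43.87561798095703, 170.41622924804688), 86.4725341796875)
[185.  152.4] [629.1 211.7  10. ]
[355.1 141.9] [ 650.2 -163.1   10. ]
[357.8 185.7] [ 552.6 -167.6   10. ]
[187.7 196.2] [532.1 204.1  10. ]
rail ctr [590.8  21.6  10. ]
redcup (250.23077392578125, 169.3076934814453) [587.   65.2  32. ]
redcap ((338.3484802246094, 242.43939208984375), 3.6944034099578857) [ 428.  -120.8   75. ]
redbody ((338.0, 242.57142639160156), 7.571530342102051) [ 428.1 -121.1   52. ]
timer ((393.0063171386719, 247.1783447265625), (30.64653968811035, 30.32730484008789), 61.38954162597656) [ 417.9 -240.8   18. ]
[ 431.5 -196.6   18. ]
[ 462.3 -254.7   18. ]
[ 404.3 -284.9   18. ]
[ 373.7 -227.    18. ]
plate ((431.5, 208.5), 18.721744537353516) [ 500.9 -326.6   16. ]
orange [ 518.  -213.7   60. ]
```

```bash
cat >> h.py <<'E'
def plan(x,y,z,jaw=None,tilt=True):
    """shift in tool axes (m) from current pose, turn deg so that tool y points at world angle jaw (mod 180, nearest)"""
    st=r.state(); Q=R.from_quat(st["eef_rot"]).as_matrix()
    d=Q.T@(np.array([x,y,z])-st["tcp_pos"])/1000
    ja=np.degrees(np.arctan2(Q[1,1],Q[0,1])); t=None
    if jaw is not None: t=-((jaw-ja+90)%180-90)
    print("clock %.2f tcp %s jaw %.1f grip %.1f F %s q %s"%(st["clock"],np.round(st["tcp_pos"],1),ja,st["grip_width"],np.round(st["ft_force"],1),np.round(st["joint_pos"],2)))
    print("SHIFT",np.round(d,4),"TURN",t, "tilt deg %.2f"%np.degrees(np.arccos(-Q[2,2])))
E
python3 - <<'E'
from h import *
plan(418,-241,200,118)
for z in range(0,700,100): 
    P=onz("top",(394,140),z); print(z,P.round(),proj("scene",P).round())
E
```

```text
clock 0.15 tcp [250.2 517.3 238.1] jaw 64.2 grip 87.7 F [-0.3  0.2  0. ] q [ 0.91  0.18  1.61  0.    1.35 -0.21]
SHIFT [-0.4814 -0.6094  0.0387] TURN -53.827736937234505 tilt deg 0.07
0 [ 656. -251.    0.] [420. 228.]
100 [ 634. -235.  100.] [412. 186.]
200 [ 613. -220.  200.] [404. 141.]
300 [ 591. -204.  300.] [394.  91.]
400 [ 569. -189.  400.] [384.  36.]
500 [ 547. -173.  500.] [372. -25.]
600 [ 525. -158.  600.] [360. -93.]
```

```bash
python3 -m inch '[[1,[-0.48,-0.61,0.02],0],[1,[-0.48,-0.61,0.02],0],[1,[-0.48,-0.61,0.02],0],[1,[-0.48,-0.61,0.02],0],[1,[-0.48,-0.61,0.02],0],[1,[-0.48,-0.61,0.02],0],[1,[-0.48,-0.61,0.02],0],[1,[-0.48,-0.61,0.02],0],[1,[-0.48,-0.61,0.02],0],[1,[-0.48,-0.61,0.02],0]]' 20; python3 -c "
from h import *
plan(418,-241,170,118)"
```

```text
clock: 0.98
tcp_pos: [339.5, 109.0, 228.0]
eef_rot: [0.223, 0.975, 0.0, 0.0]
ft_force: [0.5, 0.1, 0.0]
grip_width: 88.2
clock 0.98 tcp [339.5 109.  228. ] jaw 64.2 grip 88.2 F [0.5 0.1 0. ] q [-0.03 -0.35  2.12  0.    1.37 -1.15]
SHIFT [-0.2229 -0.281   0.0581] TURN -53.78773873176294 tilt deg 0.05
```

```bash
python3 -m inch '[[1,[-0.22,-0.281,0.06],-54],[1,[-0.22,-0.281,0.06],-54],[1,[-0.22,-0.281,0.06],-54],[1,[-0.22,-0.281,0.06],-54],[1,[-0.22,-0.281,0.06],-54],[1,[-0.22,-0.281,0.06],-54],[1,[-0.22,-0.281,0.06],-54],[1,[-0.22,-0.281,0.06],-54],[1,[-0.22,-0.281,0.06],-54],[1,[-0.22,-0.281,0.06],-54]]' 20; python3 -c "
from h import *
plan(418,-241,170,118)
st=r.state(); cv2.imwrite('pics/w1.png',r.grab_frame('wrist')); import pickle; pickle.dump(st,open('w1.pkl','wb'))"
```

```text
clock: 1.82
tcp_pos: [415.0, -239.2, 167.6]
eef_rot: [-0.246, 0.969, 0.0, 0.0]
ft_force: [0.5, 1.4, 0.9]
grip_width: 88.1
clock 1.82 tcp [ 415.  -239.2  167.6] jaw 118.5 grip 88.1 F [0.5 1.4 0.9] q [-0.77  0.04  1.91  0.    1.19 -2.84]
SHIFT [-0.0017 -0.003  -0.0024] TURN 0.4918678605103537 tilt deg 0.01
```

View pics/w1.png

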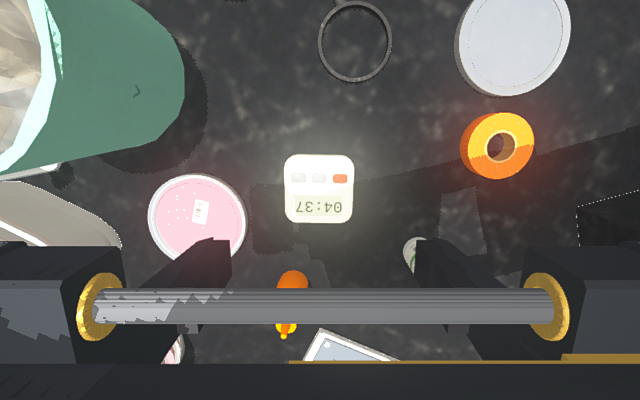

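```bash
python3 -c "
from h import *
import pickle
st=pickle.load(open('w1.pkl','rb'));im=cv2.imread('pics/w1.png');g=cv2.cvtColor(im,cv2.COLOR_BGR2GRAY)
m=np.zeros_like(g);m[140:235,270:370]=(g[140:235,270:370]>150)*255
c=max(cv2.findContours(m,0,1)[0],key=cv2.contourArea);rr=cv2.minAreaRect(c);print(rr)
for z in (9,18):
  b=[onz('wrist',p,z,st) for p in cv2.boxPoints(rr)]
  print(np.round(b,1),np.round(np.mean(b,0),1),[np.linalg.norm(b[i]-b[i-1]).round(1) for i in range(4)],np.degrees(np.arctan2(*(b[1]-b[0])[1::-1])),np.degrees(np.arctan2(*(b[2]-b[1])[1::-1])))
"
```

```text
((319.0, 188.0), (68.0, 70.0), 90.0)
[[ 404.3 -286.4    9. ]
 [ 373.5 -229.7    9. ]
 [ 430.5 -196.8    9. ]
 [ 463.1 -256.7    9. ]] [ 417.9 -242.4    9. ] [np.float64(65.8), np.float64(64.6), np.float64(65.8), np.float64(68.1)] 118.55957287665612 29.94499426285648
[[ 403.  -285.9   18. ]
 [ 373.  -230.9   18. ]
 [ 428.4 -199.    18. ]
 [ 460.  -257.1   18. ]] [ 416.1 -243.2   18. ] [np.float64(63.9), np.float64(62.7), np.float64(63.9), np.float64(66.1)] 118.5595728766561 29.9449942628565
```

```bash
python3 -m inch '[[0.94,[-0.0005,-0.003,0.13],0],[0.94,[-0.0005,-0.003,0.13],0],[0.94,[-0.0005,-0.003,0.13],0],[0.94,[-0.0005,-0.003,0.13],0],[0.94,[-0.0005,-0.003,0.13],0],[0.94,[-0.0005,-0.003,0.13],0]]' 20; python3 -c "
from h import *
plan(417,-242,5,118.5)
st=r.state(); cv2.imwrite('pics/w2.png',r.grab_frame('wrist'))"
```

```text
clock: 2.37
tcp_pos: [417.6, -240.1, 39.4]
eef_rot: [-0.243, 0.97, -0.0, 0.0]
ft_force: [0.3, -0.6, 0.1]
grip_width: 82.4
clock 2.37 tcp [ 417.6 -240.1   39.4] jaw 118.2 grip 82.4 F [ 0.3 -0.6  0.1] q [-0.77  0.27  1.97 -0.    0.9  -2.83]
SHIFT [ 0.0015 -0.0014  0.0344] TURN -0.3218233733913536 tilt deg 0.05
```

View pics/w2.png

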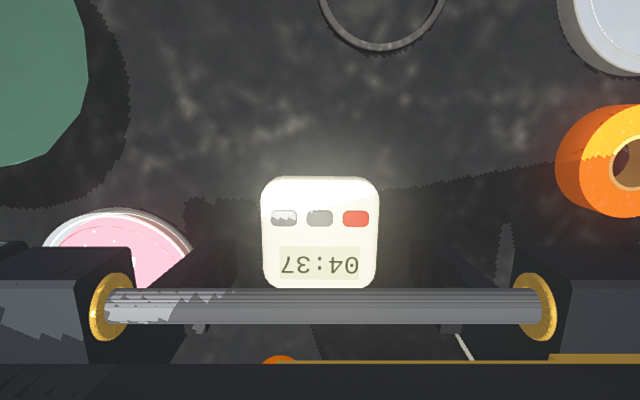

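```bash
python3 -m inch '[[0.94,[0.0015,-0.0012,0.025],0],[0.94,[0.0015,-0.0012,0.035],0],[0.94,[0.0015,-0.0012,0.035],0],[0.94,[0.0015,-0.0012,0.035],0]]' 15; python3 -m inch '[[0.5,[0,0,0],0],[0.5,[0,0,0],0],[0.5,[0,0,0],0],[0.5,[0,0,0],0],[0.5,[0,0,0],0],[0.5,[0,0,0],0]]' 15
```

```text
clock: 2.75
tcp_pos: [416.8, -241.7, 4.4]
eef_rot: [-0.243, 0.97, -0.0, 0.0]
ft_force: [0.0, 0.2, 0.7]
grip_width: 83.0
clock: 3.25
tcp_pos: [416.8, -241.9, 4.1]
eef_rot: [-0.243, 0.97, -0.001, 0.0]
ft_force: [-0.8, 1.5, 7.0]
grip_width: 64.0
```

```bash
python3 -m inch '[[0.5,[0,0,-0.2],0],[0.5,[0,0,-0.2],0],[0.5,[0,0,-0.2],0],[0.5,[0,0,-0.2],0],[0.5,[0,0,-0.2],0],[0.5,[0,0,-0.2],0],[0.5,[0,0,-0.2],0]]' 25;python3 -c "
from h import *
plan(583.3,156.4,200,93.2)
cv2.imwrite('pics/w3.png',r.grab_frame('wrist'))
crop('top3',r.grab_frame('top'),180,130,470,280,2.7)"
```

```text
clock: 3.83
tcp_pos: [417.3, -242.3, 205.5]
eef_rot: [-0.243, 0.97, -0.002, 0.001]
ft_force: [-0.0, -0.1, -0.7]
grip_width: 63.8
clock 3.83 tcp [ 417.3 -242.3  205.5] jaw 118.2 grip 63.8 F [-0.  -0.1 -0.7] q [-0.77  0.    1.87  0.    1.26 -2.84]
SHIFT [-0.3346  0.2731  0.0047] TURN 24.977545655142933 tilt deg 0.30
```

View pics/w3.png

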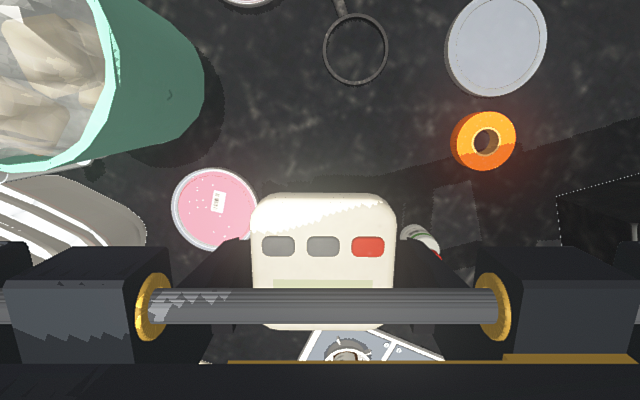

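```bash
python3 -c "
from h import *
st=dict(eef_rot=np.array([1.,0,0,0]),tcp_pos=np.zeros(3))  # world z=-tool z
for p in ((322,194),(251,230),(396,230),(322,329)): print(onz('wrist',p,15,st))
"
python3 -m inch '[[0.5,[-0.334,0.273,0],0],[0.5,[-0.334,0.273,0],0],[0.5,[-0.334,0.273,0],0],[0.5,[-0.334,0.273,0],0],[0.5,[-0.334,0.273,0],0],[0.5,[-0.334,0.273,0],0],[0.5,[-0.334,0.273,0],0],[0.5,[-0.334,0.273,0],0],[0.5,[-0.334,0.273,0],0],[0.5,[-0.334,0.273,0],0]]'
python3 -c "
from h import *
plan(583.3,156.4,160,93.2)"
```

```text
[34.37112726  0.97068949 15.        ]
[18.71045689 30.98824315 15.        ]
[ 18.79150325 -30.32907176  15.        ]
[-29.34002419   0.92596426  15.        ]
clock: 4.77
tcp_pos: [575.1, 145.5, 200.1]
eef_rot: [-0.243, 0.97, 0.0, -0.002]
ft_force: [0.5, -0.5, 0.6]
grip_width: 63.6
clock 4.77 tcp [575.1 145.5 200.1] jaw 118.2 grip 63.6 F [ 0.5 -0.5  0.6] q [ 0.05  0.26  1.59 -0.    1.29 -2.01]
SHIFT [-0.0126  0.0057  0.0401] TURN 24.98014037210355 tilt deg 0.28
```

```bash
python3 -m inch '[[0.5,[-0.003,0,0],25],[0.5,[-0.003,0,0],25],[0.5,[-0.003,0,0],25],[0.5,[-0.003,0,0],25],[0.5,[-0.003,0,0],25]]'
python3 -c "
from h import *
import pickle
plan(585,156.4,160,93.2)
st=r.state(); cv2.imwrite('pics/w4.png',r.grab_frame('wrist'));pickle.dump(st,open('w4.pkl','wb'))"
```

```text
clock: 5.18
tcp_pos: [577.3, 144.9, 200.1]
eef_rot: [-0.027, 1.0, -0.0, -0.003]
ft_force: [0.1, -0.2, -2.0]
grip_width: 63.9
clock 5.18 tcp [577.3 144.9 200.1] jaw 93.1 grip 63.9 F [ 0.1 -0.2 -2. ] q [ 0.05  0.26  1.59 -0.    1.29 -1.58]
SHIFT [-0.0085  0.011   0.04  ] TURN -0.12832182958962335 tilt deg 0.30
```

View pics/w4.png

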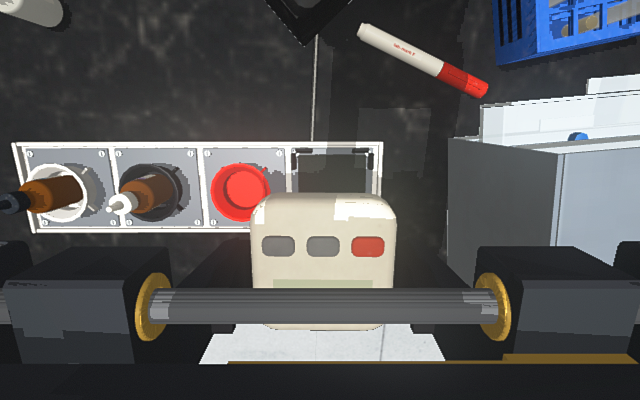

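```bash
python3 -c "
from h import *
import pickle
st=pickle.load(open('w4.pkl','rb'))
for p in ((447,140),(449,270)): print('cab base',onz('wrist',p,0,st))
for z in (100,150,200): print(z,[onz('top',p,z).round() for p in ((157,160),(157,195),(125,115))],onz('wrist',(557,160),z,st).round())
im=cv2.imread('pics/w4.png');hsv=cv2.cvtColor(im,cv2.COLOR_BGR2HSV);H,S,V=cv2.split(hsv)
m=(((H<8)|(H>172))&(S>130)).astype(np.uint8)*255;m[:155]=0;m[240:]=0;m[:,:205]=0;m[:,275:]=0
crop('w4z',im,190,130,400,240,3.8)
# tray corner brackets / rail outline
for n,p in dict(railL_front=(383,142),railR_front=(12,143),railR_back=(34,233)).items(): print(n,onz('wrist',p,12,st).round(1))
"
```

```text
cab base [527.76018653 270.64476775   0.        ]
cab base [673.42979987 294.75179578   0.        ]
100 [array([596., 245., 100.]), array([525., 243., 100.]), array([690., 312., 100.])] [534. 318. 100.]
150 [array([587., 229., 150.]), array([520., 228., 150.]), array([676., 293., 150.])] [530. 282. 150.]
200 [array([578., 214., 200.]), array([514., 212., 200.]), array([662., 274., 200.])] [526. 246. 200.]
railL_front [532.7 202.4  12. ]
railR_front [ 554.1 -169.4   12. ]
railR_back [ 649.4 -162.9   12. ]
```

View pics/w4z.png

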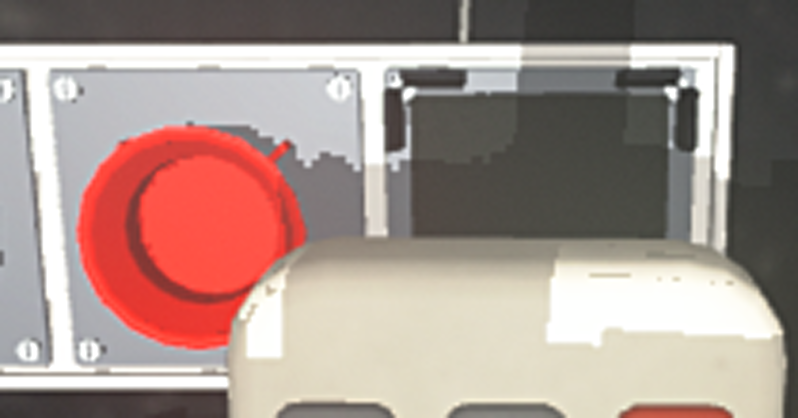

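```bash
python3 -c "
from h import *
import pickle
st=pickle.load(open('w4.pkl','rb'))
a,b=onz('wrist',(297.9,169.5),10,st),onz('wrist',(366.3,169.5),10,st);print(a,b,(a+b)/2)
print('front edge pad',onz('wrist',(332,130+93/3.8),10,st))
print('red rim',onz('wrist',(240.5,192.6),32,st),'floor',onz('wrist',(190+208/3.8,130+228/3.8),10,st))
print('railR/L',onz('wrist',(383,142),10,st),onz('wrist',(12,143),10,st))
"
```

```text
[565.44003688 118.08512795  10.        ] [561.57948699 188.40880606  10.        ] [563.50976193 153.246967    10.        ]
front edge pad [548.15714075 152.19529669  10.        ]
red rim [587.89455359  64.22686812  32.        ] floor [590.05158301  63.32428105  10.        ]
railR/L [532.85319668 202.77603646  10.        ] [ 554.35943675 -171.25123297   10.        ]
```

```bash
python3 -m inch '[[0.5,[-0.0082,0.0100,0.0],0],[0.5,[-0.0082,0.0100,0.04],0],[0.5,[-0.0082,0.0100,0.08],0],[0.5,[-0.0082,0.0100,0.12],0],[0.5,[-0.0082,0.0100,0.14],0],[0.5,[-0.0082,0.0100,0.15],0],[0.5,[-0.0082,0.0100,0.15],0]]'
python3 -c "
from h import *
plan(585.3,155,14.5,93.2)
cv2.imwrite('pics/w5.png',r.grab_frame('wrist'))
crop('s5',r.grab_frame('scene'),200,130,400,280,4)"
```

```text
clock: 5.82
tcp_pos: [583.8, 154.9, 49.5]
eef_rot: [-0.028, 1.0, -0.0, -0.003]
ft_force: [0.3, -0.5, -0.2]
grip_width: 64.0
clock 5.82 tcp [583.8 154.9  49.5] jaw 93.2 grip 64.0 F [ 0.3 -0.5 -0.2] q [ 0.06  0.48  1.65 -0.    1.03 -1.56]
SHIFT [-0.0018  0.0001  0.035 ] TURN 0.04190592761258927 tilt deg 0.38
```

View pics/w5.png

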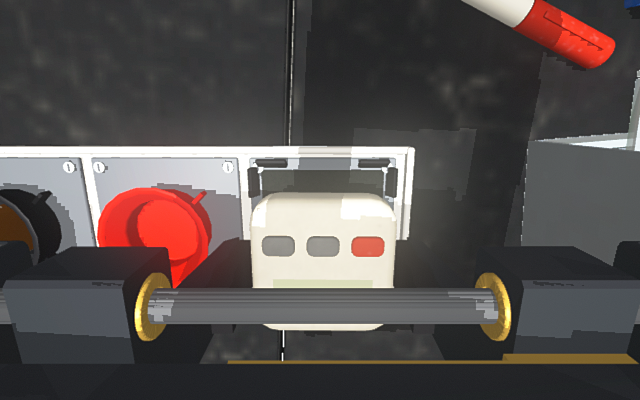

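View pics/s5.png

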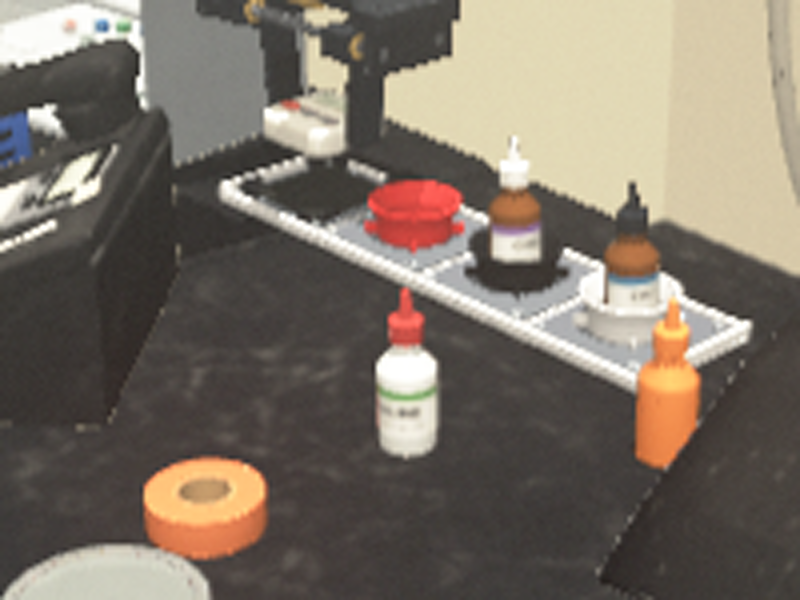

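```bash
python3 -m inch '[[0.5,[-0.0015,0,0.02],0],[0.5,[-0.0015,0,0.03],0],[0.5,[-0.0015,0,0.0345],0],[0.5,[-0.0015,0,0.0345],0],[0.5,[-0.0015,0,0.0345],0]]'
python3 -c "
from h import *
plan(585.3,155,14.0,93.2)
cv2.imwrite('pics/w6.png',r.grab_frame('wrist'))"
```

```text
clock: 6.33
tcp_pos: [588.3, 155.3, 19.4]
eef_rot: [-0.028, 1.0, 0.0, 0.0]
ft_force: [-0.3, 1.0, 0.0]
grip_width: 63.5
clock 6.33 tcp [588.3 155.3  19.4] jaw 93.2 grip 63.5 F [-0.3  1.   0. ] q [ 0.06  0.53  1.64 -0.    0.97 -1.56]
SHIFT [ 0.003  -0.0002  0.0054] TURN -0.0187896222873718 tilt deg 0.04
```

View pics/w6.png

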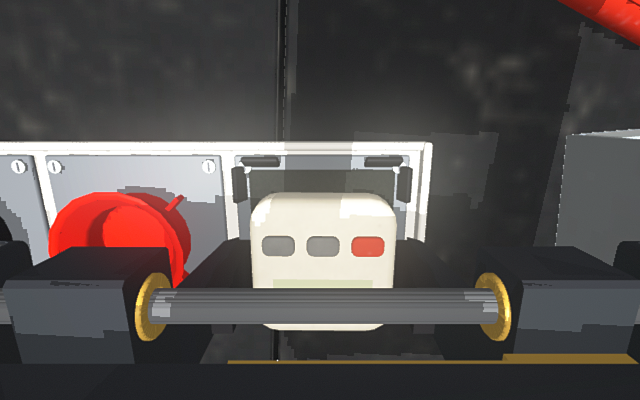

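```bash
python3 -m inch '[[0.5,[0.003,0,0.0],0],[0.5,[0.003,0,0],0],[0.5,[0.003,0,0.0],0],[0.5,[0.003,0,0.0],0]]'
python3 -c "
from h import *
plan(585.3,155,14.0,93.2)
st=r.state()
im=r.grab_frame('wrist');crop('w7',im,220,130,440,250,3.5)
print(onz('wrist',(323,194),st['tcp_pos'][2]+15,st))"
```

```text
clock: 6.72
tcp_pos: [585.1, 155.2, 19.0]
eef_rot: [-0.028, 1.0, 0.0, 0.0]
ft_force: [0.1, -0.2, -0.6]
grip_width: 63.7
clock 6.72 tcp [585.1 155.2  19. ] jaw 93.2 grip 63.7 F [ 0.1 -0.2 -0.6] q [ 0.06  0.52  1.65 -0.    0.97 -1.56]
SHIFT [-0.0002 -0.0002  0.005 ] TURN -0.02366619828953276 tilt deg 0.03
[551.09674911 152.80561761  33.98441302]
```

View pics/w7.png

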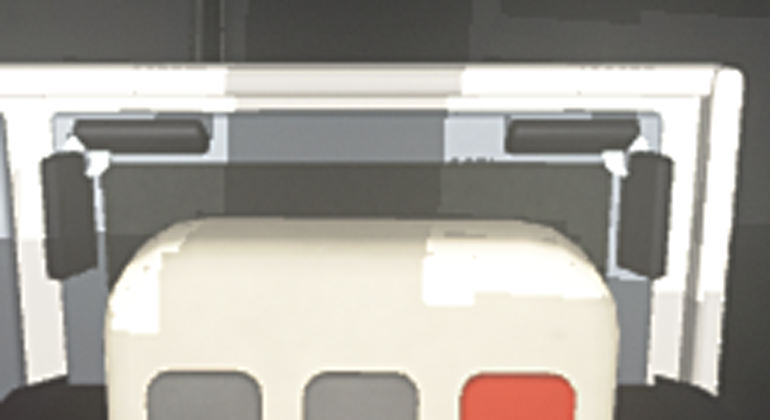

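```bash
python3 -c "
from h import *
st=r.state()
print(onz('wrist',(323,176.3),10,st))"
python3 -m inch '[[0.5,[0,0,0.003],0],[0.5,[0,0,0.0045],0],[0.5,[0,0,0.0045],0],[0.5,[0,0,0.0045],0]]'
```

```text
[547.95813115 152.64605957  10.        ]
clock: 7.1
tcp_pos: [585.0, 155.1, 14.1]
eef_rot: [-0.028, 1.0, -0.0, 0.0]
ft_force: [-0.5, 0.0, 1.3]
grip_width: 64.1
```

```bash
python3 -m inch '[[0.82,[0,0,0],0],[0.82,[0,0,0],0],[0.82,[0,0,0],0],[0.82,[0,0,0],0],[0.82,[0,0,-0.03],0],[0.82,[0,0,-0.07],0],[0.82,[0,0,-0.11],0],[0.82,[0,0,-0.15],0],[0.82,[0,0,-0.18],0],[0.82,[0,0,-0.18],0]]'
python3 -c "
from h import *
st=r.state();plan(428,-121,200,93)
im=r.grab_frame('wrist');cv2.imwrite('pics/w8.png',im)
import pickle;pickle.dump(st,open('w8.pkl','wb'))"
```

```text
clock: 7.93
tcp_pos: [589.1, 155.6, 202.5]
eef_rot: [-0.028, 1.0, 0.0, 0.007]
ft_force: [0.9, 0.4, 0.1]
grip_width: 72.3
clock 7.93 tcp [589.1 155.6 202.5] jaw 93.2 grip 72.3 F [0.9 0.4 0.1] q [ 0.06  0.28  1.56  0.    1.29 -1.56]
SHIFT [ 1.763e-01 -2.672e-01  2.000e-04] TURN 0.18442932545873703 tilt deg 0.75
```

View pics/w8.png

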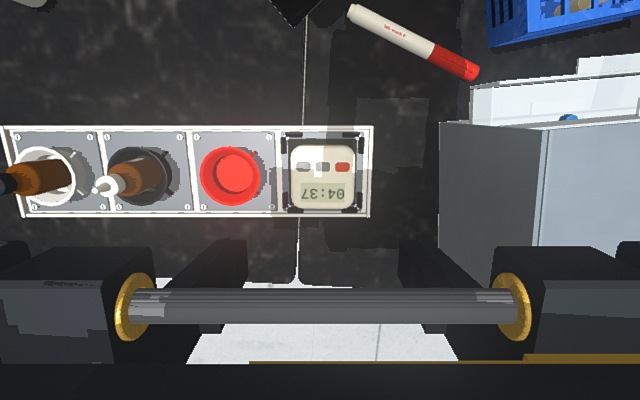

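```bash
python3 -m inch '[[0.7,[0.174,-0.267,0.0],90],[0.7,[0.174,-0.267,0.0],90],[0.7,[0.174,-0.267,0.0],90],[0.7,[0.174,-0.267,0.0],90],[0.7,[0.174,-0.267,0.0],90],[0.7,[0.174,-0.267,0.0],90],[0.7,[0.174,-0.267,0.0],90],[0.7,[0.174,-0.267,0.0],90],[0.7,[0.174,-0.267,0.0],90],[0.7,[0.174,-0.267,0.0],90]]'
python3 -c "
from h import *
plan(428,-121,200,3.2)"
```

```text
clock: 8.82
tcp_pos: [424.4, -122.3, 192.7]
eef_rot: [0.567, 0.824, -0.0, -0.001]
ft_force: [0.1, 0.4, 0.5]
grip_width: 61.6
clock 8.82 tcp [ 424.4 -122.3  192.7] jaw 21.0 grip 61.6 F [0.1 0.4 0.5] q [-0.55 -0.08  1.97 -0.    1.25 -0.92]
SHIFT [-0.0001  0.0038 -0.0073] TURN 17.77413734050313 tilt deg 0.13
```

```bash
python3 -m inch '[[0.7,[0,0.003,0],18],[0.7,[0,0.003,0],18],[0.7,[0,0.003,0],18],[0.7,[0,0.003,0],18],[0.7,[0,0.003,0],18]]'
python3 -c "
from h import *
plan(428,-121,200,3.2)
st=r.state()
im=r.grab_frame('wrist');cv2.imwrite('pics/w9.png',im)
import pickle;pickle.dump(st,open('w9.pkl','wb'))"
```

```text
clock: 9.23
tcp_pos: [428.1, -119.6, 193.0]
eef_rot: [0.684, 0.729, -0.0, -0.001]
ft_force: [-0.1, -1.4, 1.1]
grip_width: 62.1
clock 9.23 tcp [ 428.1 -119.6  193. ] jaw 3.7 grip 62.1 F [-0.1 -1.4  1.1] q [-0.54 -0.07  1.97 -0.    1.25 -0.6 ]
SHIFT [-0.0014 -0.0002 -0.007 ] TURN 0.47916315637017703 tilt deg 0.12
```

View pics/w9.png

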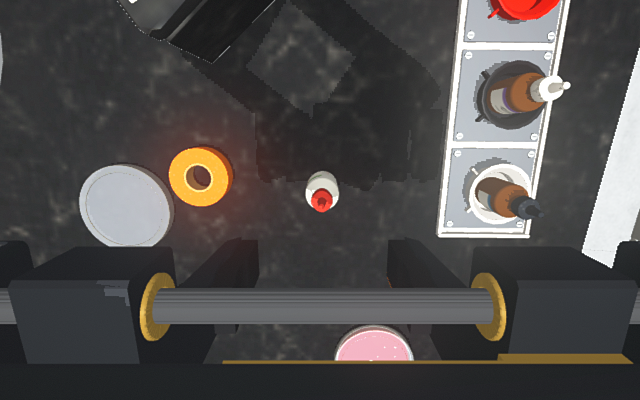

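```bash
python3 -c "
from h import *
import pickle
st=pickle.load(open('w9.pkl','rb'))
print('cap tip(85)',onz('wrist',(321.5,203),86,st),'base front (z=0)',onz('wrist',(321,170),0,st))
print('white cup rim',onz('wrist',(502,195),32,st),'black rim',onz('wrist',(512,94),32,st))
crop('w9z',cv2.imread('pics/w9.png'),290,150,350,220,8)
crop('w9y',cv2.imread('pics/w9.png'),430,40,590,240,2.9)"
```

```text
cap tip(85) [ 427.59815349 -121.65880303   86.        ] base front (z=0) [ 425.79940917 -108.75939267    0.        ]
white cup rim [ 600.38972448 -116.43950622   32.        ] black rim [590.52869868 -24.81177304  32.        ]
```

View pics/w9z.png

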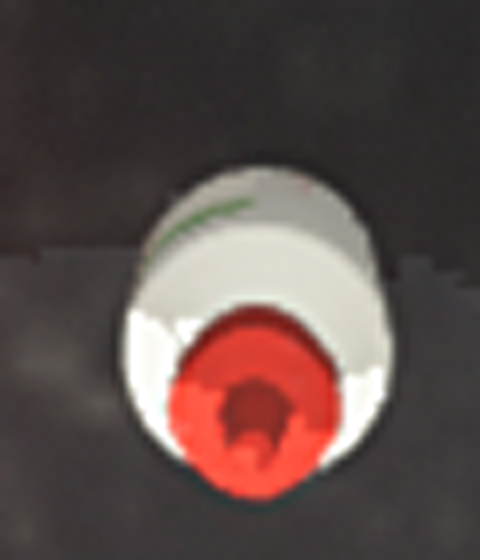

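View pics/w9y.png

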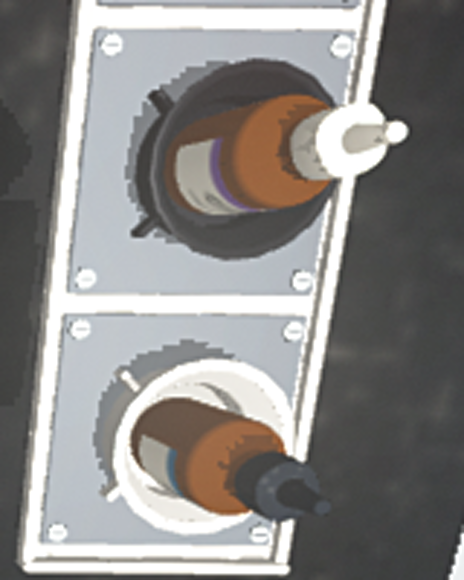

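```bash
python3 -m inch '[[0.7,[-0.002,0,0.0],0],[0.7,[-0.002,0,0.04],0],[0.7,[-0.002,0,0.08],0],[0.7,[-0.002,0,0.12],0],[0.7,[-0.002,0,0.15],0],[0.7,[-0.002,0,0.158],0],[0.7,[-0.002,0,0.158],0],[0.7,[-0.002,0,0.158],0]]'
python3 -c "
from h import *
plan(428,-121.5,35,3.2)
cv2.imwrite('pics/w10.png',r.grab_frame('wrist'))"
```

```text
clock: 9.95
tcp_pos: [429.4, -122.3, 36.9]
eef_rot: [0.685, 0.729, 0.0, 0.0]
ft_force: [0.5, -0.1, -0.2]
grip_width: 61.8
clock 9.95 tcp [ 429.4 -122.3   36.9] jaw 3.6 grip 61.8 F [ 0.5 -0.1 -0.2] q [-0.54  0.2   2.06  0.    0.88 -0.61]
SHIFT [ 0.0009 -0.0014  0.0019] TURN 0.37812076779586334 tilt deg 0.01
```

View pics/w10.png

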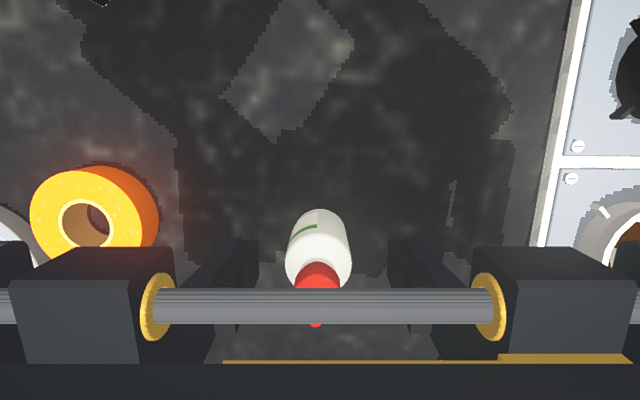

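```bash
python3 -m inch '[[0.7,[0.0008,-0.0012,0.001],0],[0.7,[0.0008,-0.0012,0.001],0],[0.2,[0.0008,-0.0012,0.001],0],[0.2,[0.0008,-0.0012,0.001],0],[0.2,[0.0008,-0.0012,0.001],0],[0.2,[0.0008,-0.0012,0.001],0],[0.2,[0.0008,-0.0012,0.001],0],[0.2,[0.0008,-0.0012,0.001],0]]' 12
python3 -m inch '[[0.2,[0,0,-0.04],0],[0.2,[0,0,-0.08],0],[0.2,[0,0,-0.12],0],[0.2,[0,0,-0.15],0],[0.2,[0,0,-0.15],0],[0.2,[0,0,-0.15],0]]' 12
python3 -c "
from h import *
plan(588.3,65,186,3.2)
cv2.imwrite('pics/w11.png',r.grab_frame('wrist'))"
```

```text
clock: 10.67
tcp_pos: [427.7, -121.3, 35.2]
eef_rot: [0.685, 0.729, 0.0, 0.0]
ft_force: [-0.6, 0.8, 1.2]
grip_width: 29.7
clock: 11.17
tcp_pos: [428.8, -121.9, 186.8]
eef_rot: [0.685, 0.729, 0.0, 0.002]
ft_force: [-1.0, 0.2, -1.0]
grip_width: 29.9
clock 11.17 tcp [ 428.8 -121.9  186.8] jaw 3.6 grip 29.9 F [-1.   0.2 -1. ] q [-0.54 -0.06  1.97 -0.    1.23 -0.61]
SHIFT [0.1766 0.1708 0.001 ] TURN 0.35829760435596825 tilt deg 0.25
```

View pics/w11.png

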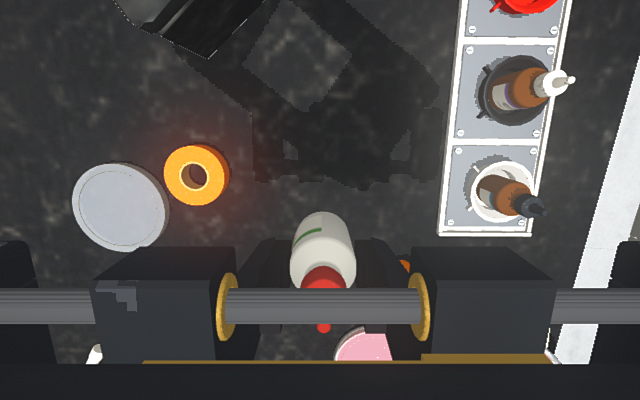

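```bash
python3 -m inch '[[0.2,[0.0,0.03,0],0],[0.2,[0.177,0.171,0],0],[0.2,[0.177,0.171,0],0],[0.2,[0.177,0.171,0],0],[0.2,[0.177,0.171,0],0],[0.2,[0.177,0.171,0],0],[0.2,[0.177,0.171,0],0],[0.2,[0.177,0.171,0],0],[0.2,[0.177,0.171,0],0],[0.2,[0.177,0.171,0],0]]' 12
python3 -c "
from h import *
plan(588.3,65,46,3.2)
st=r.state()
cv2.imwrite('pics/w12.png',r.grab_frame('wrist'))
import pickle;pickle.dump(st,open('w12.pkl','wb'))"
```

```text
clock: 12.05
tcp_pos: [585.8, 65.5, 183.0]
eef_rot: [0.685, 0.729, -0.001, -0.001]
ft_force: [0.0, -0.7, -0.3]
grip_width: 29.7
clock 12.05 tcp [585.8  65.5 183. ] jaw 3.6 grip 29.7 F [ 0.  -0.7 -0.3] q [-0.09  0.27  1.62 -0.    1.26 -0.15]
SHIFT [-0.0007  0.003   0.137 ] TURN 0.35189864441056784 tilt deg 0.23
```

View pics/w12.png

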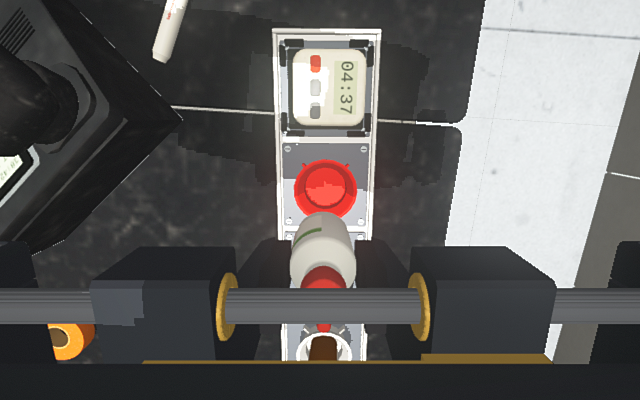

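```bash
python3 -c "
from h import *
import pickle
st=pickle.load(open('w12.pkl','rb'))
print('rim',onz('wrist',(325.5,188.5),32,st))
for z in(0,50,100,150): print(z,onz('wrist',(182,118),z,st).round(),onz('wrist',(50,240),z,st).round())"
```

```text
rim [588.28400751  65.83871414  32.        ]
0 [445. 120.   0.] [298. -16.   0.]
50 [466. 121.  50.] [341.   6.  50.]
100 [487. 123. 100.] [384.  28. 100.]
150 [508. 124. 150.] [428.  50. 150.]
```

```bash
python3 -m inch '[[0.2,[0,0.0027,0],0],[0.2,[0,0.0027,0.03],0],[0.2,[0,0.0027,0.06],0],[0.2,[0,0.0027,0.08],0],[0.2,[0,0.0027,0.09],0],[0.2,[0,0.0027,0.09],0],[0.2,[0,0.0027,0.09],0]]' 12
python3 -c "
from h import *
plan(588.3,65.5,46,3.2)"
```

```text
clock: 12.68
tcp_pos: [590.2, 65.5, 95.5]
eef_rot: [0.685, 0.728, -0.0, 0.0]
ft_force: [0.9, -0.1, 0.2]
grip_width: 29.9
clock 12.68 tcp [590.2  65.5  95.5] jaw 3.5 grip 29.9 F [ 0.9 -0.1  0.2] q [-0.09  0.38  1.66 -0.    1.09 -0.15]
SHIFT [ 0.0001 -0.0019  0.0495] TURN 0.29720658379500264 tilt deg 0.00
```

```bash
python3 -m inch '[[0.2,[0,-0.0018,0.0],0],[0.2,[0,-0.0018,0.02],0],[0.2,[0,-0.0018,0.035],0],[0.2,[0,-0.0018,0.044],0],[0.2,[0,-0.0018,0.048],0],[0.2,[0,-0.0018,0.049],0],[0.2,[0,-0.0018,0.049],0]]' 12
python3 -c "
from h import *
plan(588.3,65.5,45,3.2)
crop('s13',r.grab_frame('scene'),240,150,400,260,5)"
```

```text
clock: 13.27
tcp_pos: [588.8, 66.0, 46.9]
eef_rot: [0.685, 0.729, 0.0, 0.0]
ft_force: [-0.2, -0.3, -0.2]
grip_width: 29.8
clock 13.27 tcp [588.8  66.   46.9] jaw 3.6 grip 29.8 F [-0.2 -0.3 -0.2] q [-0.09  0.45  1.68 -0.    1.   -0.15]
SHIFT [-0.0005 -0.0006  0.0019] TURN 0.35494762347875053 tilt deg 0.06
```

View pics/s13.png

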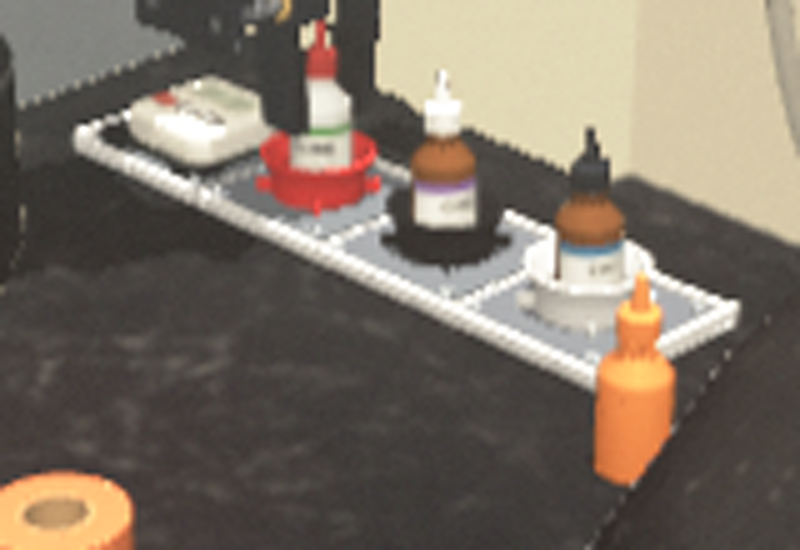

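```bash
python3 -m inch '[[0.2,[0,0,0.001],0],[0.2,[0,0,0.0015],0],[0.2,[0,0,0.0015],0],[0.2,[0,0,0.0015],0]]' 12
python3 -m inch '[[0.6,[0,0,0],0],[0.6,[0,0,0],0],[0.6,[0,0,0],0],[0.6,[0,0,0],0],[0.6,[0,0,-0.03],0],[0.6,[0,0,-0.07],0],[0.6,[0,0,-0.11],0],[0.6,[0,0,-0.14],0],[0.6,[0,0,-0.14],0]]'
python3 -c "
from h import *
plan(598.8,-115,186,3.2)
cv2.imwrite('pics/w14.png',r.grab_frame('wrist'))"
```

```text
clock: 13.65
tcp_pos: [588.8, 66.0, 45.2]
eef_rot: [0.685, 0.729, 0.0, 0.0]
ft_force: [0.7, 0.7, 0.5]
grip_width: 29.9
clock: 14.4
tcp_pos: [592.4, 65.8, 192.5]
eef_rot: [0.685, 0.729, 0.004, 0.005]
ft_force: [1.4, 0.8, 1.2]
grip_width: 53.0
clock 14.40 tcp [592.4  65.8 192.5] jaw 3.6 grip 53.0 F [1.4 0.8 1.2] q [-0.09  0.26  1.61  0.    1.26 -0.15]
SHIFT [-0.1809 -0.005   0.0068] TURN 0.36435531656780995 tilt deg 0.71
```

View pics/w14.png

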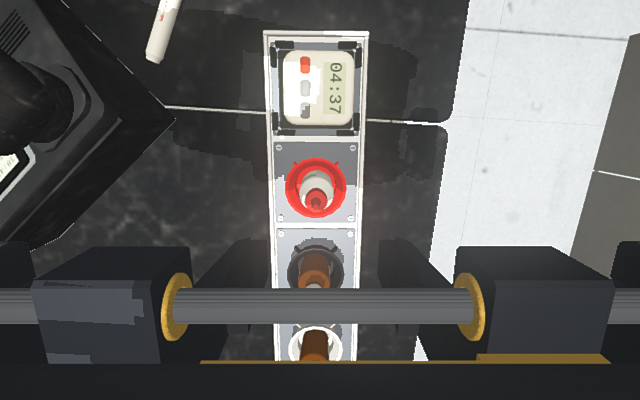

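```bash
python3 -m inch '[[0.6,[-0.04,-0.001,0],0],[0.6,[-0.08,-0.001,0],0],[0.6,[-0.12,-0.001,0],0],[0.6,[-0.16,-0.0015,0],0],[0.6,[-0.181,-0.0015,0],0],[0.6,[-0.181,-0.0015,0],0],[0.6,[-0.181,-0.0015,0],0],[0.6,[-0.181,-0.0015,0],0]]' 12
python3 -c "
from h import *
plan(598.8,-115,186,3.2)
st=r.state();import pickle;pickle.dump(st,open('w15.pkl','wb'))
cv2.imwrite('pics/w15.png',r.grab_frame('wrist'))"
```

```text
clock: 15.12
tcp_pos: [597.2, -113.7, 183.2]
eef_rot: [0.685, 0.729, -0.0, -0.001]
ft_force: [-0.4, 0.7, 0.1]
grip_width: 52.8
clock 15.12 tcp [ 597.2 -113.7  183.2] jaw 3.5 grip 52.8 F [-0.4  0.7  0.1] q [-0.38  0.31  1.57  0.    1.27 -0.45]
SHIFT [-0.0013  0.0015 -0.0028] TURN 0.3468915864577582 tilt deg 0.15
```

View pics/w15.png

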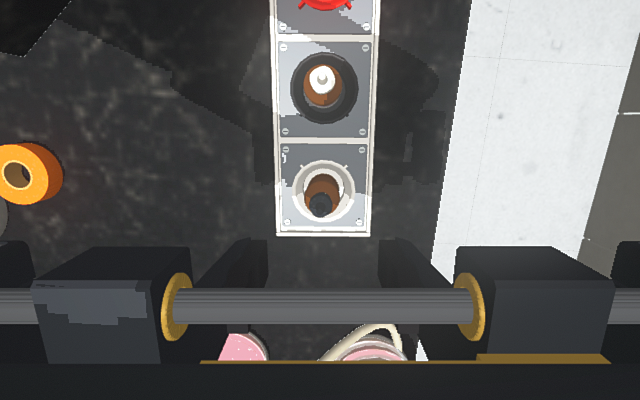

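```bash
python3 -c "
from h import *
import pickle
st=pickle.load(open('w15.pkl','rb'));im=cv2.imread('pics/w15.png')
crop('w15z',im,280,40,370,240,3)
print('rim w',onz('wrist',(323.5,190),32,st),'cap',onz('wrist',(320,205),92,st));print('rim b',onz('wrist',(324,88),32,st))"
```

```text
rim w [ 598.2031335  -114.74571006   32.        ] cap [ 595.45792752 -113.26517883   92.        ]
rim b [592.93384329 -25.49290021  32.        ]
```

View pics/w15z.png

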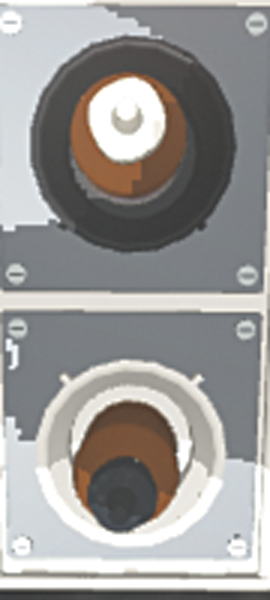

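```bash
python3 -m inch '[[0.6,[0,-0.001,0.0],0],[0.6,[0,-0.001,0.04],0],[0.6,[0,-0.001,0.08],0],[0.6,[0,-0.001,0.11],0],[0.6,[0,-0.001,0.13],0],[0.6,[0,-0.001,0.138],0],[0.6,[0,-0.001,0.138],0],[0.6,[0,-0.001,0.138],0]]' 12
python3 -c "
from h import *
plan(596.3,-113.6,45.5,3.2)
cv2.imwrite('pics/w16.png',r.grab_frame('wrist'))"
```

```text
clock: 15.83
tcp_pos: [597.5, -114.2, 47.3]
eef_rot: [0.684, 0.729, 0.0, 0.0]
ft_force: [-0.5, 0.2, 0.2]
grip_width: 53.0
clock 15.83 tcp [ 597.5 -114.2   47.3] jaw 3.6 grip 53.0 F [-0.5  0.2  0.2] q [-0.38  0.48  1.64  0.    1.02 -0.45]
SHIFT [ 0.0007 -0.0012  0.0018] TURN 0.4131904651619891 tilt deg 0.04
```

View pics/w16.png

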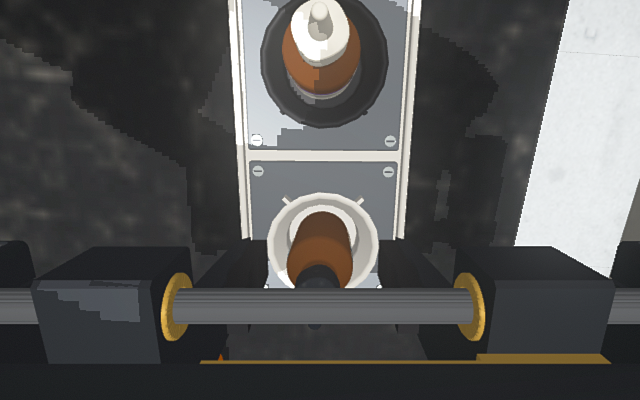

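```bash
python3 -m inch '[[0.6,[0.0005,-0.0012,0.0015],0],[0.6,[0.0005,-0.0012,0.0015],0],[0.2,[0.0005,-0.0012,0.0015],0],[0.2,[0.0005,-0.0012,0.0015],0],[0.2,[0.0005,-0.0012,0.0015],0],[0.2,[0.0005,-0.0012,0.0015],0],[0.2,[0.0005,-0.0012,0.0015],0],[0.2,[0.0005,-0.0012,0.0015],0]]' 12
python3 -m inch '[[0.2,[0,0,-0.02],0],[0.2,[0,0,-0.05],0],[0.2,[0,0,-0.09],0],[0.2,[0,0,-0.13],0],[0.2,[0,0,-0.13],0],[0.2,[0,0,-0.13],0]]' 12
python3 -c "
from h import *
plan(470,-60,170,3.2)
cv2.imwrite('pics/w17.png',r.grab_frame('wrist'))"
```

```text
clock: 16.55
tcp_pos: [596.0, -114.5, 45.4]
eef_rot: [0.685, 0.729, 0.0, 0.0]
ft_force: [-0.0, 0.3, 2.9]
grip_width: 29.5
clock: 17.05
tcp_pos: [597.6, -115.0, 178.3]
eef_rot: [0.685, 0.729, 0.001, 0.003]
ft_force: [0.6, 0.3, -1.0]
grip_width: 29.7
clock 17.05 tcp [ 597.6 -115.   178.3] jaw 3.6 grip 29.7 F [ 0.6  0.3 -1. ] q [-0.38  0.31  1.58 -0.    1.25 -0.45]
SHIFT [ 0.0629 -0.124   0.0075] TURN 0.3572518201183357 tilt deg 0.36
```

View pics/w17.png

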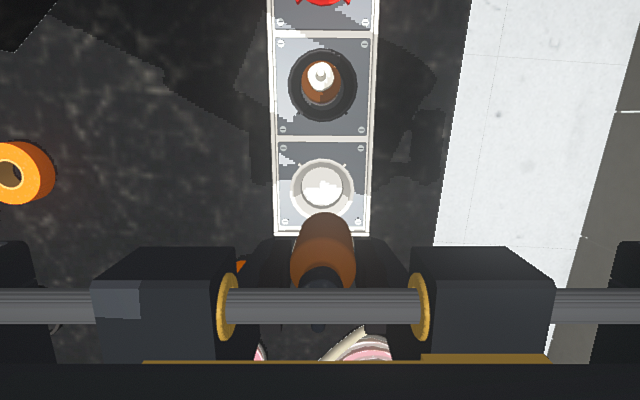

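```bash
python3 -m inch '[[0.2,[0.01,-0.04,0],0],[0.2,[0.02,-0.08,0.0],0],[0.2,[0.025,-0.12,0],0],[0.2,[0.025,-0.155,0.03],0],[0.2,[0.025,-0.155,0.07],0],[0.2,[0.025,-0.155,0.1],0],[0.2,[0.025,-0.155,0.12],0],[0.2,[0.025,-0.155,0.13],0],[0.2,[0.025,-0.155,0.13],0],[0.2,[0.025,-0.155,0.13],0]]' 12
python3 -c "
from h import *
plan(440,-100,35.4,3.2)
crop('s18',r.grab_frame('scene'),220,150,400,290,4.2)"
```

```text
clock: 17.93
tcp_pos: [438.9, -98.6, 44.4]
eef_rot: [0.685, 0.729, -0.0, -0.001]
ft_force: [0.4, 0.6, 0.6]
grip_width: 29.7
clock 17.93 tcp [438.9 -98.6  44.4] jaw 3.6 grip 29.7 F [0.4 0.6 0.6] q [-0.49  0.2   2.05 -0.    0.9  -0.55]
SHIFT [-0.0015  0.0011  0.009 ] TURN 0.3509582969381171 tilt deg 0.15
```

View pics/s18.png

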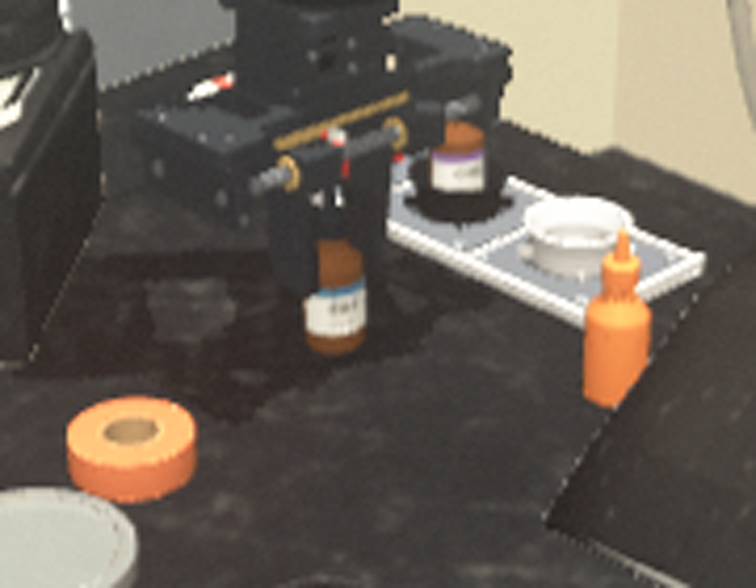

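```bash
python3 -m inch '[[0.2,[0,0,0.004],0],[0.2,[0,0,0.007],0],[0.2,[0,0,0.0085],0],[0.2,[0,0,0.0085],0],[0.2,[0,0,0.0085],0]]' 12
python3 -c "
from h import *
plan(440,-100,35.4,3.2)"
```

```text
clock: 18.4
tcp_pos: [439.6, -99.0, 36.8]
eef_rot: [0.685, 0.729, 0.0, 0.0]
ft_force: [-0.8, -1.0, -0.5]
grip_width: 29.8
clock 18.40 tcp [439.6 -99.   36.8] jaw 3.6 grip 29.8 F [-0.8 -1.  -0.5] q [-0.49  0.21  2.05 -0.    0.88 -0.55]
SHIFT [-0.001   0.0003  0.0014] TURN 0.3589573286334087 tilt deg 0.02
```

Lower the last 1.3 mm, release, rise.

```bash
python3 -m inch '[[0.2,[0,0,0.0013],0],[0.2,[0,0,0.0013],0],[0.2,[0,0,0.0013],0],[0.6,[0,0,0.0013],0],[0.6,[0,0,0.0013],0],[0.6,[0,0,0.0013],0],[0.6,[0,0,0.0013],0],[0.6,[0,0,-0.03],0],[0.6,[0,0,-0.07],0],[0.6,[0,0,-0.11],0]]' 12
python3 -m inch '[[0.6,[0,0,-0.035],0],[0.6,[0,0,-0.035],0],[0.6,[0,0,-0.035],0]]' 12
python3 -c "
from h import *
plan(593,-25,180,3.2)
st=r.state()
cv2.imwrite('pics/w19.png',r.grab_frame('wrist'))"
```

```text
clock: 19.23
tcp_pos: [438.3, -98.4, 147.0]
eef_rot: [0.685, 0.729, -0.0, -0.002]
ft_force: [1.3, 0.4, -0.3]
grip_width: 53.1
clock: 19.48
tcp_pos: [441.0, -99.7, 183.9]
eef_rot: [0.685, 0.729, 0.001, 0.003]
ft_force: [0.3, -0.8, -1.4]
grip_width: 52.9
clock 19.48 tcp [441.  -99.7 183.9] jaw 3.6 grip 52.9 F [ 0.3 -0.8 -1.4] q [-0.49 -0.05  1.96  0.    1.22 -0.55]
SHIFT [0.0651 0.1563 0.0045] TURN 0.35672728537389276 tilt deg 0.32
```

View pics/w19.png

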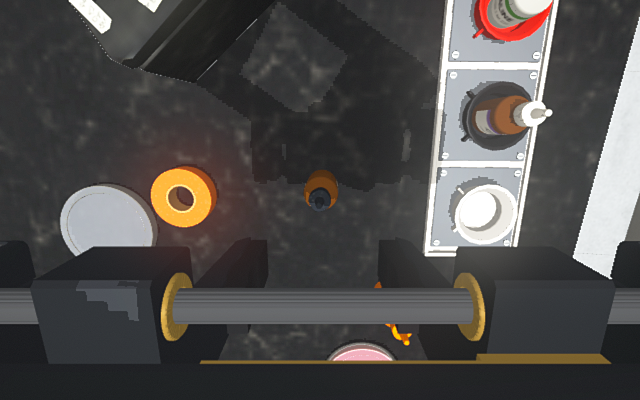

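Black-capped bottle stands at (320,190). On to the white-capped one.

```bash
python3 -m inch '[[0.6,[0.016,0.038,0],0],[0.6,[0.032,0.076,0],0],[0.6,[0.048,0.114,0],0],[0.6,[0.066,0.156,0],0],[0.6,[0.066,0.156,0],0],[0.6,[0.066,0.156,0],0],[0.6,[0.066,0.156,0],0]]' 12
python3 -c "
from h import *
plan(593,-25,180,3.2)
st=r.state();import pickle;pickle.dump(st,open('w20.pkl','wb'))
im=r.grab_frame('wrist');crop('w20',im,240,120,400,260,5)"
```

```text
clock: 20.12
tcp_pos: [589.4, -23.1, 179.0]
eef_rot: [0.685, 0.729, -0.001, -0.002]
ft_force: [-0.4, -0.4, -0.0]
grip_width: 52.7
clock 20.12 tcp [589.4 -23.1 179. ] jaw 3.6 grip 52.7 F [-0.4 -0.4 -0. ] q [-0.24  0.27  1.62 -0.    1.25 -0.3 ]
SHIFT [-0.0021  0.0035 -0.001 ] TURN 0.39812048432025904 tilt deg 0.29
```

View pics/w20.png

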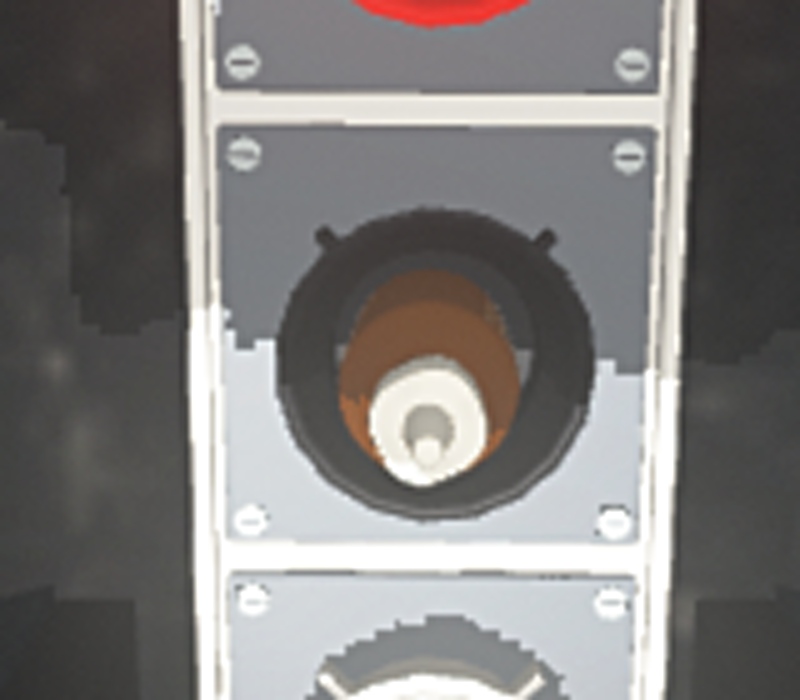

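```bash
python3 -c "
from h import *
import pickle
st=pickle.load(open('w20.pkl','rb'))
print('cap tip',onz('wrist',(325.6,120+450/5),97,st),'cap disc',onz('wrist',(325.8,120+425/5),87,st),'rim',onz('wrist',(240+435/5,120+364/5),32,st))"
```

```text
cap tip [591.6219864  -23.67105608  97.        ] cap disc [591.73977394 -22.59874587  87.        ] rim [593.28804419 -25.67032118  32.        ]
```

```bash
python3 -m inch '[[0.6,[0,0,0.0],0],[0.6,[0,0,0.04],0],[0.6,[0,0,0.08],0],[0.6,[0,0,0.11],0],[0.6,[0,0,0.13],0],[0.6,[0,0,0.134],0],[0.6,[0,0,0.134],0],[0.6,[0,0,0.134],0]]' 12
python3 -c "
from h import *
plan(591.7,-23.8,45.5,3.2)
cv2.imwrite('pics/w21.png',r.grab_frame('wrist'))"
```

```text
clock: 20.83
tcp_pos: [591.6, -24.1, 49.1]
eef_rot: [0.685, 0.728, 0.0, 0.001]
ft_force: [0.1, 0.6, -0.6]
grip_width: 53.1
clock 20.83 tcp [591.6 -24.1  49.1] jaw 3.5 grip 53.1 F [ 0.1  0.6 -0.6] q [-0.24  0.45  1.68 -0.    1.   -0.3 ]
SHIFT [0.0003 0.0001 0.0036] TURN 0.3060453249396744 tilt deg 0.10
```

View pics/w21.png

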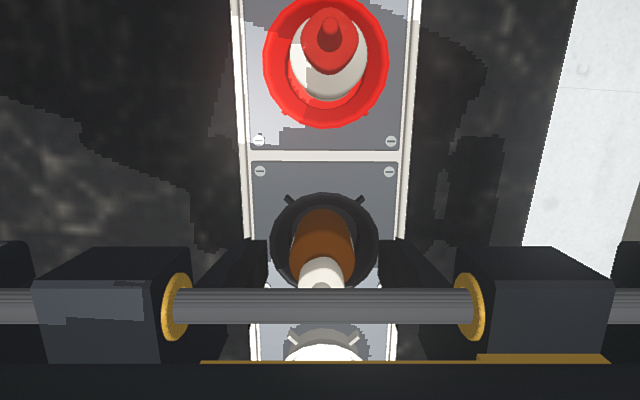

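```bash
python3 -m inch '[[0.6,[0,0,0.0033],0],[0.6,[0,0,0.0033],0],[0.2,[0,0,0.0033],0],[0.2,[0,0,0.0033],0],[0.2,[0,0,0.0033],0],[0.2,[0,0,0.0033],0],[0.2,[0,0,0.0033],0],[0.2,[0,0,0.0033],0]]' 12
python3 -m inch '[[0.2,[0,0,-0.02],0],[0.2,[0,0,-0.05],0],[0.2,[0,0,-0.09],0],[0.2,[0,0,-0.12],0],[0.2,[0,0,-0.12],0],[0.2,[0,0,-0.12],0]]' 12
python3 -c "
from h import *
plan(598.4,-114.8,166,3.2)"
```

```text
clock: 21.55
tcp_pos: [591.2, -23.5, 44.5]
eef_rot: [0.685, 0.729, 0.0, 0.0]
ft_force: [-1.2, -0.3, 1.7]
grip_width: 29.6
clock: 22.05
tcp_pos: [592.6, -23.7, 166.7]
eef_rot: [0.685, 0.729, 0.001, 0.002]
ft_force: [-0.3, -0.0, -1.5]
grip_width: 29.4
clock 22.05 tcp [592.6 -23.7 166.7] jaw 3.6 grip 29.4 F [-0.3 -0.  -1.5] q [-0.24  0.29  1.63  0.    1.22 -0.3 ]
SHIFT [-0.0912  0.0001  0.0008] TURN 0.35325491359995453 tilt deg 0.28
```

```bash
python3 -m inch '[[0.2,[-0.03,0.0012,0],0],[0.2,[-0.06,0.0012,0],0],[0.2,[-0.091,0.0012,0],0],[0.2,[-0.091,0.0012,0],0],[0.2,[-0.091,0.0012,0.03],0],[0.2,[-0.091,0.0012,0.06],0],[0.2,[-0.091,0.0012,0.075],0],[0.2,[-0.091,0.0012,0.075],0],[0.2,[-0.091,0.0012,0.075],0]]' 12
python3 -c "
from h import *
plan(598.4,-114.8,45,3.2)
cv2.imwrite('pics/w22.png',r.grab_frame('wrist'))"
```

```text
clock: 22.8
tcp_pos: [596.3, -113.3, 87.1]
eef_rot: [0.685, 0.729, -0.001, -0.002]
ft_force: [0.4, -0.3, -0.1]
grip_width: 29.4
clock 22.80 tcp [ 596.3 -113.3   87.1] jaw 3.6 grip 29.4 F [ 0.4 -0.3 -0.1] q [-0.38  0.42  1.63  0.    1.09 -0.45]
SHIFT [-0.0018  0.0022  0.0421] TURN 0.35404910980764726 tilt deg 0.27
```

View pics/w22.png

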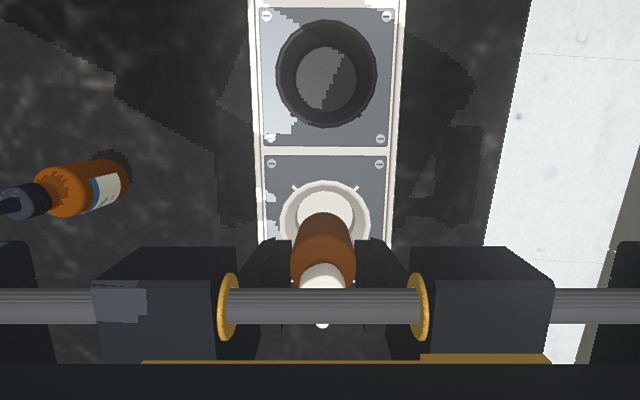

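```bash
python3 -m inch '[[0.2,[-0.0005,0.001,0],0],[0.2,[-0.0005,0.001,0],0],[0.2,[-0.0005,0.001,0.015],0],[0.2,[-0.0005,0.001,0.03],0],[0.2,[-0.0005,0.001,0.034],0],[0.2,[-0.0005,0.001,0.034],0],[0.2,[-0.0005,0.001,0.034],0],[0.2,[-0.0005,0.001,0.034],0]]' 12
python3 -c "
from h import *
plan(598.4,-114.8,45,3.2)"
```

```text
clock: 23.52
tcp_pos: [599.8, -114.9, 56.6]
eef_rot: [0.685, 0.729, 0.0, 0.001]
ft_force: [0.0, -0.5, -0.7]
grip_width: 29.6
clock 23.52 tcp [ 599.8 -114.9   56.6] jaw 3.6 grip 29.6 F [ 0.  -0.5 -0.7] q [-0.38  0.47  1.63 -0.    1.03 -0.45]
SHIFT [ 0.0002 -0.0014  0.0116] TURN 0.353554164601789 tilt deg 0.11
```

```bash
python3 -m inch '[[0.2,[0,-0.0012,0.004],0],[0.2,[0,-0.0012,0.007],0],[0.2,[0,-0.0012,0.01],0],[0.2,[0,-0.0012,0.0105],0],[0.2,[0,-0.0012,0.0105],0],[0.2,[0,-0.0012,0.0105],0]]' 12
python3 -c "
from h import *
plan(598.4,-114.8,44.5,3.2)"
```

```text
clock: 24.02
tcp_pos: [597.7, -114.7, 44.7]
eef_rot: [0.685, 0.729, -0.0, -0.0]
ft_force: [0.7, -1.0, -0.6]
grip_width: 29.4
clock 24.02 tcp [ 597.7 -114.7   44.7] jaw 3.5 grip 29.4 F [ 0.7 -1.  -0.6] q [-0.38  0.49  1.64 -0.    1.01 -0.45]
SHIFT [-0.0002  0.0007  0.0002] TURN 0.34820639319104885 tilt deg 0.01
```

Now at the floor height; release, rise and look.

```bash
python3 -m inch '[[0.2,[0,0,0.0005],0],[0.6,[0,0,0.0005],0],[0.6,[0,0,0],0],[0.6,[0,0,0],0],[0.6,[0,0,0],0],[0.6,[0,0,-0.03],0],[0.6,[0,0,-0.07],0],[0.6,[0,0,-0.11],0],[0.6,[0,0,-0.14],0],[0.6,[0,0,-0.14],0]]'
python3 -c "
from h import *
plan(439,-99,186,3.2)
cv2.imwrite('pics/w23.png',r.grab_frame('wrist'))"
```

```text
clock: 24.85
tcp_pos: [601.8, -116.1, 193.0]
eef_rot: [0.685, 0.729, 0.002, 0.006]
ft_force: [0.1, -0.8, 1.1]
grip_width: 52.8
clock 24.85 tcp [ 601.8 -116.1  193. ] jaw 3.6 grip 52.8 F [ 0.1 -0.8  1.1] q [-0.38  0.3   1.56  0.    1.27 -0.45]
SHIFT [ 0.0272 -0.1615  0.005 ] TURN 0.366511415036058 tilt deg 0.73
```

View pics/w23.png

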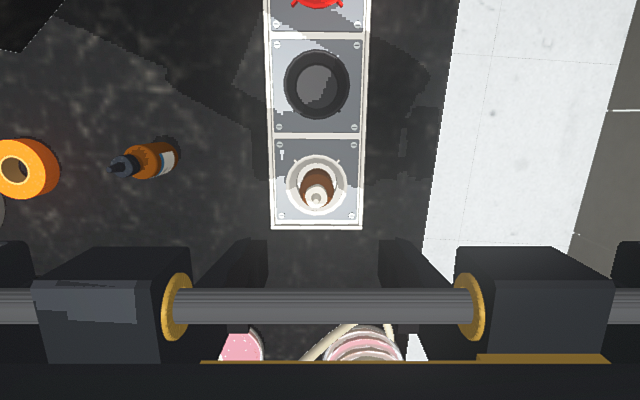

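```bash
python3 -m inch '[[0.6,[0.006,-0.04,0],0],[0.6,[0.012,-0.08,0],0],[0.6,[0.018,-0.12,0],0],[0.6,[0.026,-0.1575,0],0],[0.6,[0.026,-0.1575,0],0],[0.6,[0.026,-0.1575,0.03],0],[0.6,[0.026,-0.1575,0.05],0],[0.6,[0.026,-0.1575,0.05],0],[0.6,[0.026,-0.1575,0.05],0]]'
python3 -c "
from h import *
plan(439.2,-98.8,35,3.2)
cv2.imwrite('pics/w24.png',r.grab_frame('wrist'))"
```

```text
clock: 25.65
tcp_pos: [437.8, -97.9, 133.4]
eef_rot: [0.685, 0.729, -0.001, -0.002]
ft_force: [0.5, 0.7, 1.1]
grip_width: 52.8
clock 25.65 tcp [437.8 -97.9 133.4] jaw 3.5 grip 52.8 F [0.5 0.7 1.1] q [-0.49  0.03  2.01  0.    1.11 -0.55]
SHIFT [-0.0012  0.0017  0.0984] TURN 0.34494326788890817 tilt deg 0.24
```

View pics/w24.png

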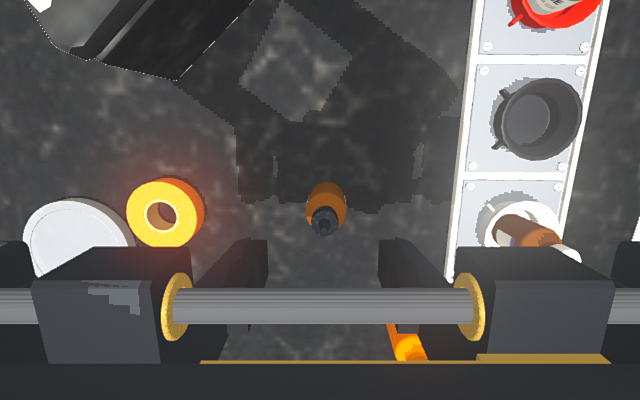

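```bash
python3 -m inch '[[0.6,[0,0,0.0],0],[0.6,[0,0,0.03],0],[0.6,[0,0,0.06],0],[0.6,[0,0,0.085],0],[0.6,[0,0,0.095],0],[0.6,[0,0,0.095],0],[0.6,[0,0,0.095],0],[0.6,[0,0,0.095],0]]'
python3 -c "
from h import *
plan(439.2,-98.8,35.4,3.2)
cv2.imwrite('pics/w25.png',r.grab_frame('wrist'))"
```

```text
clock: 26.37
tcp_pos: [440.4, -99.2, 41.5]
eef_rot: [0.685, 0.729, 0.0, 0.001]
ft_force: [0.2, -0.3, 0.4]
grip_width: 53.0
clock 26.37 tcp [440.4 -99.2  41.5] jaw 3.6 grip 53.0 F [ 0.2 -0.3  0.4] q [-0.49  0.2   2.05 -0.    0.89 -0.55]
SHIFT [ 0.0005 -0.0012  0.0061] TURN 0.35677436550315633 tilt deg 0.16
```

View pics/w25.png

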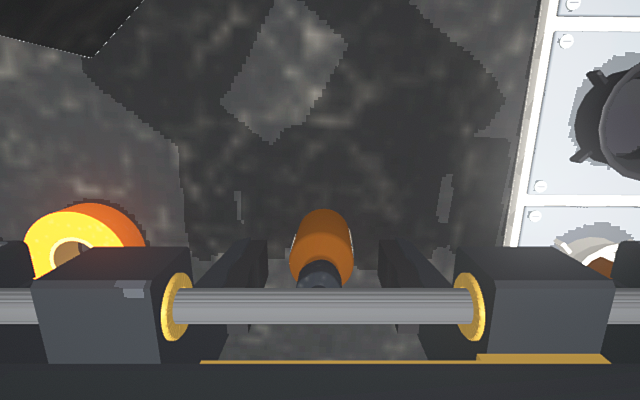

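```bash
python3 -m inch '[[0.6,[0,-0.0005,0.005],0],[0.6,[0,-0.0005,0.0055],0],[0.6,[0,-0.0005,0.0055],0],[0.2,[0,-0.0005,0.0055],0],[0.2,[0,-0.0005,0.0055],0],[0.2,[0,-0.0005,0.0055],0],[0.2,[0,-0.0005,0.0055],0],[0.2,[0,-0.0005,0.0055],0],[0.2,[0,-0.0005,0.0055],0]]' 12
python3 -m inch '[[0.2,[0,0,-0.02],0],[0.2,[0,0,-0.05],0],[0.2,[0,0,-0.09],0],[0.2,[0,0,-0.13],0],[0.2,[0,0,-0.14],0],[0.2,[0,0,-0.14],0]]' 12
python3 -c "
from h import *
plan(592.8,-25,175,3.2)"
```

```text
clock: 27.17
tcp_pos: [438.5, -98.6, 34.4]
eef_rot: [0.685, 0.729, 0.0, 0.0]
ft_force: [-0.4, 0.1, 0.3]
grip_width: 29.7
clock: 27.67
tcp_pos: [440.8, -99.7, 177.9]
eef_rot: [0.685, 0.729, 0.001, 0.004]
ft_force: [1.1, 0.2, -0.8]
grip_width: 29.7
clock 27.67 tcp [440.8 -99.7 177.9] jaw 3.6 grip 29.7 F [ 1.1  0.2 -0.8] q [-0.49 -0.04  1.97  0.    1.2  -0.55]
SHIFT [0.0651 0.1563 0.0037] TURN 0.358166624008021 tilt deg 0.45
```

```bash
python3 -m inch '[[0.2,[0.016,0.038,0],0],[0.2,[0.032,0.076,0],0],[0.2,[0.048,0.114,0],0],[0.2,[0.064,0.158,0],0],[0.2,[0.064,0.158,0],0],[0.2,[0.064,0.158,0],0],[0.2,[0.064,0.158,0.03],0],[0.2,[0.064,0.158,0.06],0],[0.2,[0.064,0.158,0.075],0],[0.2,[0.064,0.158,0.075],0]]' 12
python3 -c "
from h import *
plan(592.8,-25,45,3.2)
cv2.imwrite('pics/w26.png',r.grab_frame('wrist'))"
```

```text
clock: 28.5
tcp_pos: [586.8, -24.6, 93.6]
eef_rot: [0.685, 0.728, -0.003, -0.005]
ft_force: [-0.3, 0.3, -1.1]
grip_width: 29.8
clock 28.50 tcp [586.8 -24.6  93.6] jaw 3.5 grip 29.8 F [-0.3  0.3 -1.1] q [-0.24  0.38  1.67 -0.    1.1  -0.3 ]
SHIFT [-0.0009  0.0064  0.0486] TURN 0.30319824933036443 tilt deg 0.61
```

View pics/w26.png

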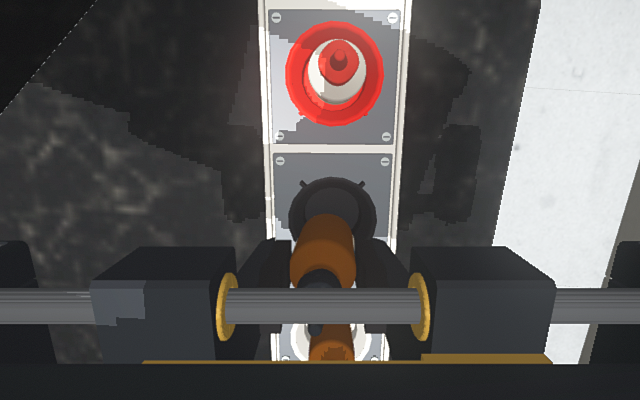

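Let it settle before going down.

```bash
python3 -m inch '[[0.2,[0,0,0],0],[0.2,[0,0,0],0],[0.2,[0,0,0],0],[0.2,[0,0,0],0]]' 12
python3 -c "
from h import *
plan(592.8,-25,45,3.2)"
```

```text
clock: 28.88
tcp_pos: [593.0, -25.2, 100.8]
eef_rot: [0.685, 0.729, 0.001, 0.001]
ft_force: [1.1, 0.3, -0.5]
grip_width: 29.6
clock 28.88 tcp [593.  -25.2 100.8] jaw 3.5 grip 29.6 F [ 1.1  0.3 -0.5] q [-0.24  0.38  1.66 -0.    1.1  -0.3 ]
SHIFT [ 0.0003 -0.0003  0.0558] TURN 0.3391966221081901 tilt deg 0.14
```

```bash
python3 -m inch '[[0.2,[0,0,0.02],0],[0.2,[0,0,0.035],0],[0.2,[0,0,0.045],0],[0.2,[0,0,0.05],0],[0.2,[0,0,0.053],0],[0.2,[0,0,0.053],0],[0.2,[0,0,0.053],0],[0.2,[0,0,0.053],0]]' 12
python3 -c "
from h import *
plan(592.8,-25,44.6,3.2)"
```

```text
clock: 29.55
tcp_pos: [592.9, -25.0, 47.2]
eef_rot: [0.685, 0.729, 0.0, 0.001]
ft_force: [0.9, -0.1, -0.2]
grip_width: 29.7
clock 29.55 tcp [592.9 -25.   47.2] jaw 3.6 grip 29.7 F [ 0.9 -0.1 -0.2] q [-0.24  0.46  1.68  0.    1.   -0.3 ]
SHIFT [ 0.     -0.0001  0.0026] TURN 0.3526232417410995 tilt deg 0.08
```

```bash
python3 -m inch '[[0.2,[0,0,0.0015],0],[0.2,[0,0,0.0025],0],[0.2,[0,0,0.0025],0],[0.2,[0,0,0.0025],0]]' 12
python3 -m inch '[[0.6,[0,0,0],0],[0.6,[0,0,0],0],[0.6,[0,0,0],0],[0.6,[0,0,0],0],[0.6,[0,0,-0.03],0],[0.6,[0,0,-0.07],0],[0.6,[0,0,-0.11],0],[0.6,[0,0,-0.15],0],[0.6,[0,0,-0.19],0],[0.6,[0,0,-0.2],0]]'
python3 -c "
from h import *
plan(420,-60,245,3.2)"
```

```text
clock: 29.88
tcp_pos: [592.7, -25.0, 44.3]
eef_rot: [0.685, 0.729, 0.0, 0.0]
ft_force: [0.6, 0.7, 1.8]
grip_width: 29.8
clock: 30.72
tcp_pos: [595.2, -25.5, 251.6]
eef_rot: [0.685, 0.729, 0.003, 0.005]
ft_force: [1.1, -0.7, 1.0]
grip_width: 53.2
clock 30.72 tcp [595.2 -25.5 251.6] jaw 3.6 grip 53.2 F [ 1.1 -0.7  1. ] q [-0.24  0.21  1.55  0.    1.37 -0.3 ]
SHIFT [-0.0236 -0.177   0.0049] TURN 0.36377178776545804 tilt deg 0.63
```

Back off toward the robot so that the whole rail is visible.

```bash
python3 -m inch '[[0.6,[-0.02,-0.04,0],0],[0.6,[-0.03,-0.08,0],0],[0.6,[-0.05,-0.12,0],0],[0.6,[-0.06,-0.16,0],0],[0.6,[-0.06,-0.18,0],0],[0.6,[-0.06,-0.18,0],0],[0.6,[-0.06,-0.18,0],0],[0.6,[-0.06,-0.18,0],0]]'
python3 -c "
from h import *
plan(420,-60,245,3.2)
t=r.grab_frame('top');s=r.grab_frame('scene');cv2.imwrite('pics/topF.png',t);cv2.imwrite('pics/sceneF.png',s)
crop('tF',t,180,120,470,260,2.7);crop('sF',s,240,150,400,260,5)
w=r.grab_frame('wrist');cv2.imwrite('pics/wF.png',w)"
```

```text
clock: 31.38
tcp_pos: [416.9, -96.1, 244.1]
eef_rot: [0.685, 0.729, 0.0, 0.001]
ft_force: [0.4, -0.5, 0.3]
grip_width: 53.2
clock 31.38 tcp [416.9 -96.1 244.1] jaw 3.5 grip 53.2 F [ 0.4 -0.5  0.3] q [-0.51 -0.17  1.95  0.    1.36 -0.57]
SHIFT [ 0.0358  0.0053 -0.0009] TURN 0.3266960330161055 tilt deg 0.07
```

View pics/tF.png

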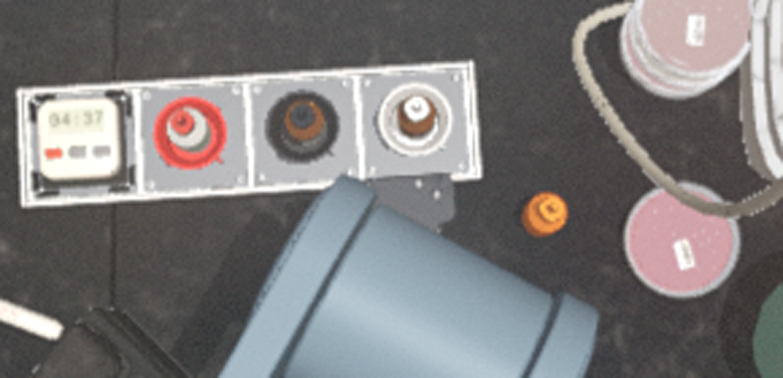

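View pics/sF.png

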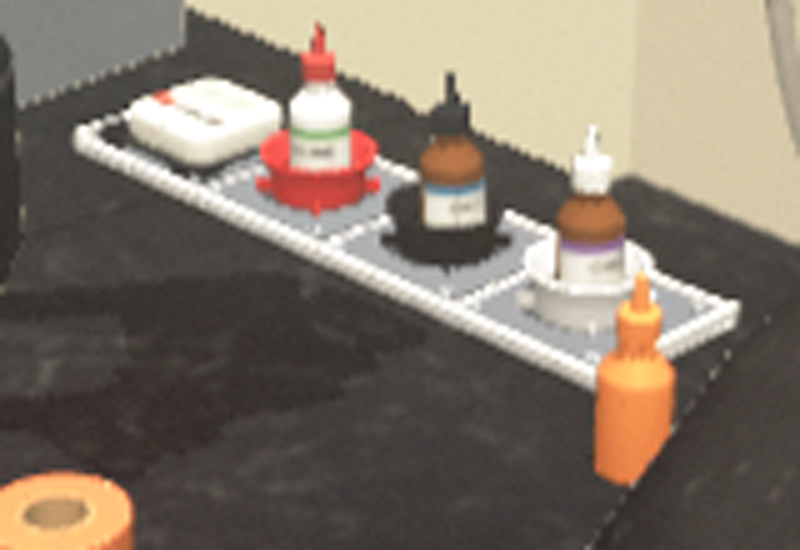

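View pics/wF.png

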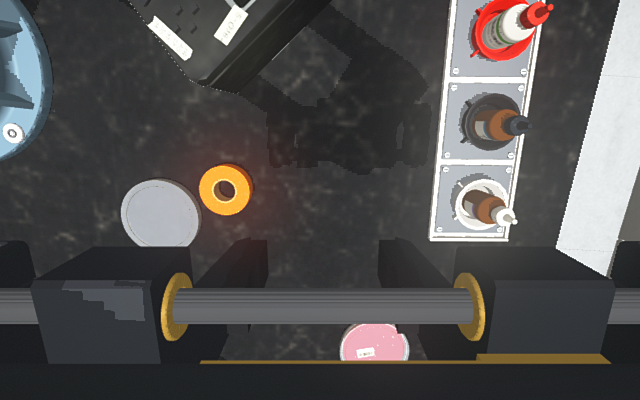

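```bash
python3 -c "
from h import *
np.set_printoptions(precision=1,suppress=True)
for n,t,s,c in (('red',(183,120),(319,26),(588.4,65.5)),('black',(302,115),(450,74),(593,-25)),('white',(417,105),(592,128),(598.4,-114.8))):
  tp=(180+t[0]/2.7,120+t[1]/2.7);sp=(240+s[0]/5,150+s[1]/5)
  print(n,'tip',*cross('top',tp,'scene',sp),'pred scene tip@98',proj('scene',(*c,98)),'seen',np.array(sp))
tc=(180+80.5/2.7,120+138/2.7);print('timer top ctr',onz('top',tc,29))
p=(180+682/2.7,120+239/2.7);print('plate',onz('top',p,16))"
```

```text
red tip [586.8  62.   95.9] 0.10661800048173059 pred scene tip@98 [303.4 153.9] seen [303.8 155.2]
black tip [590.4 -27.9  96.7] 1.639205613668079 pred scene tip@98 [329.6 163.7] seen [330.  164.8]
white tip [ 597.4 -114.1   95.2] 0.686536283383284 pred scene tip@98 [358.8 174.4] seen [358.4 175.6]
timer top ctr [584.2 152.6  29. ]
plate [ 500.8 -329.    16. ]
```

```bash
python3 -c "
from h import *
print(r.hand_in())"
```

```text
the job is handed in; nothing more can be done
None
```

The job is done and handed in at about 31.5 s of the 118 s allowed; `hand_in` reports no verdict. The timer went into its tray first, then the red-capped bottle into the red cup. To swap the other two, I parked the black-capped bottle on the free bench, moved the white-capped one into the white cup, then set the black-capped one in the black cup.

**Final checks, from all three cameras with the gripper empty and clear of everything:**
- **Bottles:** each one stands upright in the cup of its cap's colour. By two-view triangulation the nozzle tips are 95–97 mm up, where 98 mm is expected. That is about 1–3 mm low on all three, which I put down to the calibration error of about 2 mm.
- **Centring:** the triangulated tips are about 1–4 mm from the cup centres I measured.
- **Timer:** it lies face up between the corner brackets, about 2–3 mm from the tray centre I measured. It looks flat, but I did not measure its level.
- **Agar plate:** measured within about 2.5 mm of its starting place, which is also within the error of reading it by eye in the picture.

No check failed.

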